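Seat a centrifuge bearing cup square and tidy the trunnion plates

ROBOT

A 6-joint arm with a two-finger parallel gripper is mounted at the origin on the work surface. World frame = base frame: x ahead of the robot, y to its left, z up, the work surface at z = 0. Lengths are in m, angles in degrees, forces in N, time in s.
With the tool pointing down it reaches from about 0.225 to 0.875 m from the base axis. Payload 3.4 kg.
Tool frame: the origin (TCP) lies on the centre line of the jaws, within the pads' length; the fingertips stand ahead of it and the grasp point (between the pads) lies 2 mm behind it (env.tcp_to_tips is the z of the fingertips in the tool frame, in m); z points along the fingers, y is the direction in which the jaws open and shut (so a half turn about z gives the same grasp; the last joint's range is limited). The gripper opens to 85 mm and grips with 20 to 120 N. Pads are 22 mm wide; open, the fingers measure 114 mm over their backs; the gripper's body (76 mm by 85 mm) begins 54 mm behind the grasp point. The pads swing forward as they close: fully open they stand 13 mm farther back than shut.
Start: joints at [-77.521, 15.808, 86.224, -0, 77.962, -6.933], TCP at [0.191, -0.542, 0.248] pointing down, gripper open.
Joint ranges: [-165.64, 165.64], [-43.16, 119.46], [12.63, 154.43], [-67.54, 247.53], [6.08, 155.33], [-154.97, 154.97]. Speed limits (degrees/s): [147.25, 147.25, 180, 180, 180, 180].

INTERFACE

Orientations are given as [roll, pitch, yaw] about the fixed x, y, z axes, in that order (R = Rz(yaw) Ry(pitch) Rx(roll)).
In Python, from cell import env gives the robot as it stands.
- The arm moves only by the tool jog_arm, never from a script. Its argument "deltas" is a list of rows, each a list of 7 numbers: the closure, from -1 (fully open) to 1 (shut), so that 0 is half open, then the shift along the tool's x, y, z in m, then the turn, a rotation vector about the tool's x, y, z in degrees. A call has 1 to 8 rows; each row is the pose to reach, as a shift and turn from the pose commanded when the call began, along the tool's axes at that moment; what a row does not reach only later rows make up. A row lasts 1/12 s, in which the tool goes at most 41.7 mm and 7.16 degrees, less where a joint would pass 70% of its speed; a pose out of reach is approached as far as the arm can. A call with a gripper value outside its range is refused whole. The fingers move at their own pace and stop on an object; the grip force is fixed at half the most. Time passes only in rows, so rows that repeat a pose let the fingers close. It gives the time, the measured TCP pose, the force and the opening at its end, in the units of the state.
- env.state(): the state, without advancing time (a new reading comes with each control period).
- env.grab_frame(name): name is "scene" or "top" or "wrist"; returns (picture, depth): 384x512x3 uint8, blue, green, red; 384x512 float32, m along the optical axis (not along the pixel's ray), 0 where there is no reading.
- env.get_calibration(name): a dict with "intrinsics" (3x3 intrinsics, pixels), "origin" and "orientation" of the camera in the world. Camera axes: x right, y up, looking along -z (the intrinsics and any distortion apply to the point x, -y, -z); pixel columns grow to the right and rows downward; lengths in m; the calibration is good to about 2 mm. A picture is of the moment at which its call begins: read the wrist's pose just before it. get_calibration takes no time and is no camera call; for the wrist camera it gives the pose at the moment of the call.
- env.finish_job(): hands the job in, once; it reports no verdict.
Trained networks look in the newest picture that a camera, given by its name, has taken for a name from the list of things; names that differ only in an ending like _2 or _b are one class to them, and where a whole thing is asked for, a point or a joint stands for the part that bears it (a point fixed in the world has none). Each returns a list of dicts, best first, with "conf" (0 to 1); they miss things now and then, are a little off and sometimes report something else, mostly with a low value. They report only what shows in the picture. A call takes as long as a camera call. They do not tell look-alikes from the thing itself.
- env.search_frame(camera, name): "rect" ([left, top, right, bottom] in pixels, round what is visible of it).
- env.outline_of(camera, name): "pixels" (384x512 bool, what is visible of it) and "rect" ([left, top, right, bottom] in pixels, round what is visible of it).
- env.tip_of(camera, name): "location" ([row, column] in pixels: a listed point, or the origin of a listed thing).
The state is a dict: "t": time; "q": joint angles; "qvel": joint speeds; "tau": joint torques, N m; "tool_pos": TCP position; "eef_rot": TCP orientation; "wrist_force": force on the tool from outside, world axes, zero at the start; "ft_torque": the same for the moment, N m; "finger_gap": finger opening in m.
Only numpy, scipy, OpenCV 4.12 (cv2) and the standard library are available. Lean on these libraries where they do the work, as an engineer would, in place of code of your own. Each camera call takes 0.05 s, during which the arm holds its last target. There are 200 camera calls.

TASK

Stand the steel bearing cup in the housing's bore, let go of it, then drive it fully home with the drift (never with the hand), tapping its rim a few millimetres at a time over the three marks in turn so that it goes in square without cocking, until it is flush with the housing's face. Put the drift back upright in its stand, and lay every trunnion plate that is on the bench flat on its foot in a tray compartment of its own, lug end towards the tray's thumb tab. Leave the jar, beaker, weight and bottle where they stand.

Things in the scene. Friction and masses are not known exactly. Their poses are not given: they have to be found in the camera images.
- bore (a point): centre of the mouth of the round 59 mm through bore, upright in the middle of the aluminium bearing housing (square block 110 x 110 x 55 mm high, fixed to the bench); it lies in the housing's top face, 55 mm above the bench; z up, x and y along the block's sides
- pad0 (a joint): travel (m) of the black seat pad under mark0: at 0 its top is 14 mm below the top face, at its stop (0.014) 28 mm. Three such pads, 120 degrees apart, 23.5 mm from the bore axis; each slides stiffly (about 7 N) and stays where left. The cup rests on all three: pressing its rim over one sinks that side only, tilting it about the other two
- pad1 (a joint): the same for the seat pad under mark1
- pad2 (a joint): the same for the seat pad under mark2
- mark0 (a point): point in the plane of the housing's top face straight above seat pad 0, 23.5 mm from the bore's axis: where to tap the cup's rim; a small dark dot on the top face, 14.5 mm further out, shows it
- mark1 (a point): point in the plane of the housing's top face straight above seat pad 1, 23.5 mm from the bore's axis: where to tap the cup's rim; a small dark dot on the top face, 14.5 mm further out, shows it
- mark2 (a point): point in the plane of the housing's top face straight above seat pad 2, 23.5 mm from the bore's axis: where to tap the cup's rim; a small dark dot on the top face, 14.5 mm further out, shows it
- cup: steel bearing cup: plain ring, 56 mm outside, 36 mm inside at the rim, 28 mm high, 150 g, standing on the bench; its lowest 5 mm taper to 49 mm as a lead-in, already downwards; origin at the centre of its underside, z along its axis. Set in the bore (1.5 mm play all round) it rests on the pads with 14 mm standing out; driven home its upper rim is flush with the housing's top face
- drift: tapping drift: round wooden rod 120 mm long, 20 mm in diameter, its lowest 12 mm narrowed to a flat 12 mm tip, brass band at the top, 120 g, standing tip down in its stand; origin at the centre of the tip's end face, z up along the rod
- stand_hole (a point): centre of the mouth of the drift's hole (23 mm wide, 40 mm deep), upright in the middle of its stand, a fixed grey block 80 x 80 x 52 mm high; the drift's tip rests 40 mm below this point, which is 52 mm above the bench
- tray: grey open tray, fixed, 104 mm (x) by 188 mm (y), walls and dividers 4 mm thick and 18 mm high, floor 4 mm; three dividers along x make four compartments side by side in y, each 96 by 42 mm. Origin at the centre of its underside; the compartments' centres lie at y = -69, -23, 23 and 69 mm; a round thumb tab sticks out at the middle of its +x end
- tab (a point): on the tray's thumb tab, 70 mm from the tray's centre along its +x
- plate0: steel trunnion plate: flat foot 84 (x) x 32 (y) x 5 mm with a square 14 x 14 mm lug standing on it up to 34 mm above the underside, its axis 22 mm from the middle towards +x; 120 g; origin at the centre of the underside, z up; three or four such plates are present
- plate1: steel trunnion plate: flat foot 84 (x) x 32 (y) x 5 mm with a square 14 x 14 mm lug standing on it up to 34 mm above the underside, its axis 22 mm from the middle towards +x; 120 g; origin at the centre of the underside, z up; three or four such plates are present
- plate2: steel trunnion plate: flat foot 84 (x) x 32 (y) x 5 mm with a square 14 x 14 mm lug standing on it up to 34 mm above the underside, its axis 22 mm from the middle towards +x; 120 g; origin at the centre of the underside, z up; three or four such plates are present
- plate3: steel trunnion plate: flat foot 84 (x) x 32 (y) x 5 mm with a square 14 x 14 mm lug standing on it up to 34 mm above the underside, its axis 22 mm from the middle towards +x; 120 g; origin at the centre of the underside, z up; three or four such plates are present
- jar: bystander: white jar, 52 mm wide, 70 mm high; origin under its middle
- beaker: bystander: glass beaker, 60 mm wide, 70 mm high; origin under its middle
- weight: bystander: brass weight with a knob, 38 mm wide, 50 mm high; origin under its middle
- reagent: bystander: amber bottle, 64 mm wide, 80 mm high; origin under its middle
Not all that is in view belongs to the job. What is shaped like the plate2 but blue or brown is not meant.

How it is judged (in metres and radians):
On the way, in this order (a step that is already met when the one before it is completed fails the run):
1. the cup stands in the bore on the pads, let go, not yet driven (horizontal distance between cup and bore below 0.005 m and z of cup in the frame of bore below -0.011 m and angle between cup's own z axis and vertical below 0.12 rad and contact force between the fingers and cup below 0.3 N and not (value of joint any of pad0, pad1, pad2 above 0.002 m)), for 0.2 s.
2. the drift is driving the cup's rim down (contact force between drift and cup above 1 N and value of joint any of pad0, pad1, pad2 above 0.002 m).
3. the cup is home: flush and square (horizontal distance between cup and bore below 0.005 m and z of cup in the frame of bore below -0.026 m and angle between cup's own z axis and vertical below 0.06 rad), for 0.2 s.
At the end, for the whole second after the job is handed in: cup rim within 2 mm of the face, 5 mm of the bore axis, 0.06 rad of square; drift in its hole (6 mm, 5 mm off its floor, tilt 0.12 rad); each plate flat on a compartment floor (10 mm across, 12 mm along, 4 mm up, 0.3 rad), lug on the thumb-tab side; all at rest (all of step 3 and horizontal distance between drift and stand_hole below 0.006 m and z of drift in the frame of stand_hole below -0.035 m and angle between drift's own z axis and vertical below 0.12 rad and (y of plate0 in the frame of tray between -0.079 and -0.059 m or y of plate0 in the frame of tray between -0.033 and -0.013 m or y of plate0 in the frame of tray between 0.013 and 0.033 m or y of plate0 in the frame of tray between 0.059 and 0.079 m) and x of plate0 in the frame of tray between -0.012 and 0.012 m and x of tab in the frame of plate0 above 0.02 m and z of each of plate0, plate1, plate2, plate3 in the frame of tray below 0.008 m and angle between each of plate0, plate1, plate2, plate3's own z axis and vertical below 0.1 rad and angle between the x axis of each of plate0, plate1, plate2, plate3 and the x axis of tray, either way round below 0.3 rad and linear speed of each of plate0, plate1, plate2, plate3, cup, drift below 0.02 m/s and (y of plate1 in the frame of tray between -0.079 and -0.059 m or y of plate1 in the frame of tray between -0.033 and -0.013 m or y of plate1 in the frame of tray between 0.013 and 0.033 m or y of plate1 in the frame of tray between 0.059 and 0.079 m) and x of plate1 in the frame of tray between -0.012 and 0.012 m and x of tab in the frame of plate1 above 0.02 m and (y of plate2 in the frame of tray between -0.079 and -0.059 m or y of plate2 in the frame of tray between -0.033 and -0.013 m or y of plate2 in the frame of tray between 0.013 and 0.033 m or y of plate2 in the frame of tray between 0.059 and 0.079 m) and x of plate2 in the frame of tray between -0.012 and 0.012 m and x of tab in the frame of plate2 above 0.02 m and (y of plate3 in the frame of tray between -0.079 and -0.059 m or y of plate3 in the frame of tray between -0.033 and -0.013 m or y of plate3 in the frame of tray between 0.013 and 0.033 m or y of plate3 in the frame of tray between 0.059 and 0.079 m) and x of plate3 in the frame of tray between -0.012 and 0.012 m and x of tab in the frame of plate3 above 0.02 m); the robot touches nothing.
It fails at once if the cup cocks by more than 0.2 rad (11 degrees) once it is being driven (a pad pushed over 2 mm) (value of joint any of pad0, pad1, pad2 above 0.002 m and horizontal distance between cup and bore below 0.005 m and angle between cup's own z axis and vertical above 0.2 rad).
It fails at once if the hand or arm, not the drift, presses the cup while it is driven (over 3 N with a pad pushed over 2 mm) (value of joint any of pad0, pad1, pad2 above 0.002 m and contact force between any of the fingers, the arm and cup above 3 N).
It fails at once if a bystander (jar, beaker, weight, bottle) is moved over 4 cm (distance of any of jar, beaker, weight, reagent from where it was at the start of the episode above 0.04 m).
Of plate0, plate1, plate2, plate3 only 3 to 4 are there at a start; the rules pass over those that are not, and their reading is None.
At some moment in a run one of plate0, plate1, plate2, plate3 may be knocked a few centimetres aside while the robot is not near it.
It also fails if it takes over 208 s, if anything falls off the work surface, if the arm or the gripper's body presses on something with over 40 N, if the wrist force passes 120 N, or if a joint passes its speed limit or range.

## Working session

There is one attempt and no reset: what is moved stays moved. The work goes in short steps, Python scripts to look and compute and a tool call to move; the robot and the scene stay as the last step left them, time stands still between calls to the robot, and variables do not carry over. Pictures are saved under pics/ and viewed, about 12 in all and at most 16, crops included, and the job is handed in when it is done.

Besides the shell and the picture viewer there is one more tool, called after "Call:" by a JSON object that holds its "name" and its "arguments", one argument or row to a line. jog_arm: Moves the arm, as the interface text tells. Its arguments: {"type":"object","properties":{"deltas":{"type":"array","items":{"type":"array","items":{"type":"number"}}}},"required":["deltas"]}

```bash
ls; mkdir -p pics; cat > h.py <<'E'
import numpy as np, cv2
from cell import env
from scipy.spatial.transform import Rotation as R
def Rm(rpy): return R.from_euler('xyz',rpy,degrees=True)
def camR(c):
    o=np.array(c['orientation'],float)
    return o if o.shape==(3,3) else Rm(o).as_matrix()
def cloud(d,c):
    K=np.array(c['intrinsics']); v,u=np.mgrid[:d.shape[0],:d.shape[1]]
    p=np.stack([(u-K[0,2])/K[0,0]*d,-(v-K[1,2])/K[1,1]*d,-d],-1)
    return p@camR(c).T+np.array(c['origin'])
def at_z(px,c,z):  # (col,row) -> world at height z
    K=np.array(c['intrinsics']); r=camR(c)@np.array([(px[0]-K[0,2])/K[0,0],-(px[1]-K[1,2])/K[1,1],-1]); o=np.array(c['origin'])
    return o+r*(z-o[2])/r[2]
def proj(P,c):
    K=np.array(c['intrinsics']); p=(np.asarray(P)-np.array(c['origin']))@camR(c)
    return np.stack([K[0,0]*p[...,0]/-p[...,2]+K[0,2],K[1,1]*p[...,1]/p[...,2]+K[1,2]],-1)
E
python3 - <<'E'
from h import *
print(env.state(), env.tcp_to_tips)
for n in ('top','scene'):
    c=env.get_calibration(n); print(n,c)
    im,d=env.grab_frame(n); np.savez(f'{n}0.npz',im=im,d=d)
    cv2.imwrite(f'pics/{n}0.png',cv2.resize(im,(800,600)))
    for t in ['cup','drift','tray','plate0','jar','beaker','weight','reagent']:
        print(t,[(round(r['conf'],2),[int(x) for x in r['rect']]) for r in env.search_frame(n,t)][:8])
    for t in ['bore','mark0','mark1','mark2','tab','stand_hole','plate0']:
        print(t,[(round(r['conf'],2),np.round(r['location'],1).tolist()) for r in env.tip_of(n,t)][:8])
E
```

```text
pics
{'t': 0.0, 'q': array([-7.75206024e+01,  1.58482583e+01,  8.62961652e+01, -7.72860551e-04,
        7.79614552e+01, -6.93279932e+00]), 'qvel': array([ 0.08028154,  0.02353557,  0.00142291,  0.07236425, -0.04500681,
       -0.00058848]), 'tau': array([-1.08271848e-03, -4.16780484e+01, -2.45807076e+01,  7.95891719e-05,
        1.09950654e-02, -2.12730595e-05]), 'tool_pos': array([ 0.19098947, -0.54182279,  0.24742677]), 'eef_rot': array([-1.79894804e+02, -1.20300637e-02,  1.94123478e+01]), 'wrist_force': array([0.25329626, 0.36078252, 0.29304301]), 'ft_torque': array([0.05011835, 0.04895572, 0.02848773]), 'finger_gap': 0.08540399693758863} 0.017
top {'intrinsics': array([[359.86034709,   0.        , 258.0157975 ],
       [  0.        , 359.86034709, 193.97137998],
       [  0.        ,   0.        ,   1.        ]]), 'origin': array([0.36054433, 0.03530831, 0.9575181 ]), 'orientation': array([ 1.16555387e+01, -4.20016791e-02, -9.05089783e+01])}
cup [(0.75, [236, 221, 257, 246])]
drift [(0.49, [399, 185, 420, 204])]
tray [(0.65, [127, 195, 201, 246])]
plate0 [(0.9, [339, 147, 356, 17
[... 1590 characters left out ...]
2, 281, 237]), (0.71, [218, 153, 229, 168]), (0.61, [398, 284, 436, 324])]
jar [(0.96, [214, 204, 236, 240]), (0.5, [191, 162, 254, 209])]
beaker [(0.58, [260, 235, 290, 271])]
weight [(0.71, [227, 235, 250, 262])]
reagent [(0.7, [144, 190, 173, 229]), (0.63, [262, 219, 283, 239]), (0.43, [195, 164, 256, 209])]
bore [(0.56, [176.0, 221.8])]
mark0 [(0.83, [183.1, 210.5]), (0.83, [179.9, 233.0])]
mark1 [(0.83, [183.1, 210.5]), (0.83, [179.9, 233.0])]
mark2 [(0.83, [183.1, 210.5]), (0.83, [179.9, 233.0])]
tab [(0.91, [239.5, 348.2])]
stand_hole [(0.69, [142.4, 174.4])]
plate0 [(0.84, [233.8, 270.2]), (0.67, [162.6, 225.1]), (0.65, [187.3, 174.3]), (0.61, [192.0, 361.3]), (0.46, [171.8, 251.7])]
```

```bash
python3 - <<'E'
from h import *
z=np.load('top0.npz'); im=z['im']; 
cv2.imwrite('pics/top_crop.png',cv2.resize(im[90:310,70:440],(800,476),interpolation=cv2.INTER_CUBIC))
c=env.get_calibration('top'); P=cloud(z['d'],c)
# plates: rect -> mask of points
for t,r in dict(p1=[339,147,356,172],p2=[176,261,204,293],p3=[208,157,236,177],p4=[84,166,115,190],p5=[333,218,366,243],cup=[236,221,257,246],tray=[127,195,201,246],drift=[399,185,420,204]).items():
    q=P[r[1]:r[3],r[0]:r[2]].reshape(-1,3); b=im[r[1]:r[3],r[0]:r[2]].reshape(-1,3)
    print(t,'z pct',np.round(np.percentile(q[:,2],[1,20,50,80,99]),3),'xy med',np.round(np.median(q,0),3), 'hsv',cv2.cvtColor(np.median(b[(q[:,2]>.003)],0).astype(np.uint8)[None,None],cv2.COLOR_BGR2HSV).ravel() )
E
```

```text
p1 z pct [-0.003  0.001  0.005  0.007  0.036] xy med [ 0.654 -0.211  0.005] hsv [ 17  23 154]
p2 z pct [-0.003 -0.     0.003  0.006  0.036] xy med [0.342 0.212 0.003] hsv [109 177 153]
p3 z pct [-0.003  0.001  0.004  0.007  0.036] xy med [0.633 0.132 0.004] hsv [ 16  22 152]
p4 z pct [-0.003  0.     0.003  0.006  0.036] xy med [0.606 0.467 0.003] hsv [ 13 167  99]
p5 z pct [-0.003 -0.     0.003  0.006  0.036] xy med [ 0.458 -0.208  0.003] hsv [ 18  20 163]
cup z pct [-0.003 -0.     0.003  0.028  0.032] xy med [0.452 0.066 0.003] hsv [ 18  21 157]
tray z pct [-0.002  0.003  0.005  0.01   0.021] xy med [0.488 0.282 0.005] hsv [ 40   8 101]
drift z pct [0.044 0.052 0.054 0.111 0.135] xy med [ 0.534 -0.339  0.054] hsv [ 19  43 102]
```

View pics/top_crop.png

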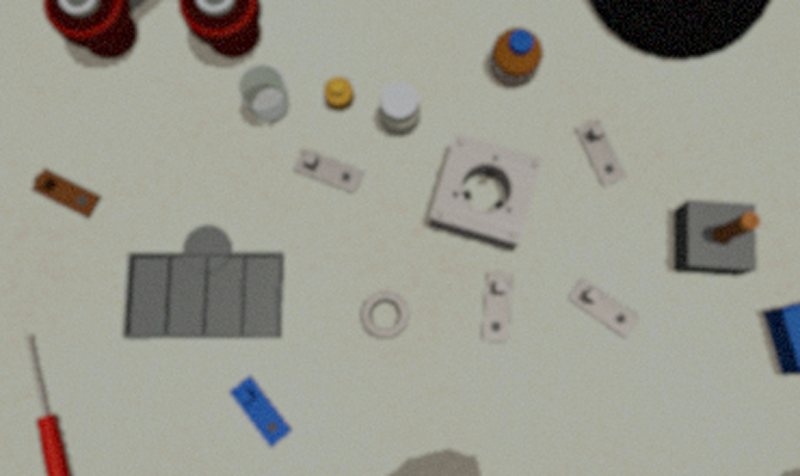

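View pics/scene0.png

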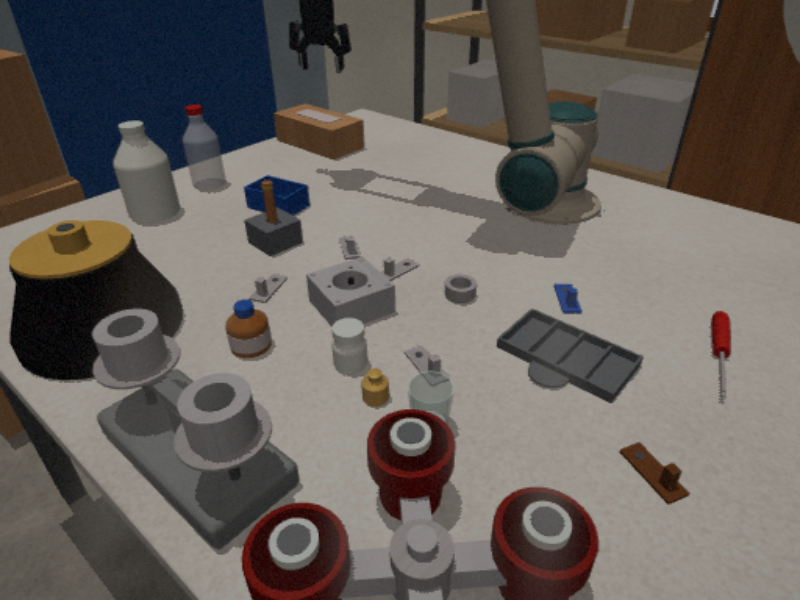

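```bash
cat >> h.py <<'E'
def rect_fit(pts):
    (x,y),(w,h),a=cv2.minAreaRect(pts[:,:2].astype(np.float32)*1000)
    if w<h: w,h,a=h,w,a+90
    return np.round([x/1000,y/1000,w,h,(a+90)%180-90],3)
def near(P,c,r,zl,zh):
    q=P.reshape(-1,3); m=(np.hypot(*(q[:,:2]-c).T)<r)&(q[:,2]>zl)&(q[:,2]<zh); return q[m]
E
python3 - <<'E'
from h import *
for n in ('top','scene'):
    z=np.load(n+'0.npz'); c=env.get_calibration(n); P=cloud(z['d'],c)
    k=near(P,[.45,.066],.045,.02,.04); print('cup',k.mean(0),len(k), cv2.minEnclosingCircle(k[:,:2].astype(np.float32)))
    k=near(P,[.56,-.07],.1,.047,.063); print('housing',k.mean(0),rect_fit(k))
    k=near(P,[.49,.28],.13,.013,.03); print('tray',k.mean(0),rect_fit(k))
    k=near(P,[.53,-.33],.08,.045,.06); print('stand',k.mean(0),rect_fit(k))
    k=near(P,[.53,-.34],.08,.1,.15); print('drift top',k.mean(0),k[:,2].max())
c=env.get_calibration('top')
for nm,z,(r,col) in [('bore',.055,(176.4,294.5)),('bore2',.055,(166.6,302.7)),('m',.055,(183.6,300.1)),('m',.055,(178.9,286.8)),('m',.055,(168.4,301)),('tab',.003,(200.9,163)),('hole',.052,(196.3,403.8))]: print(nm,at_z((col,r),c,z).round(4))
# plate marks from crop pixels (lug side, disc side)
f=370/800
for a,b in [((311,159),(347,177)),((592,132),(609,169)),((498,288),(496,327)),((587,295),(620,322))]:
    p=at_z((70+f*a[0],90+f*a[1]),c,.02);q=at_z((70+f*b[0],90+f*b[1]),c,.005); print(p.round(3),q.round(3),np.degrees(np.arctan2(*(p-q)[1::-1])).round(0))
E
```

```text
cup [0.44608014 0.05968364 0.02813057] 221 ((0.4464062452316284, 0.05939948931336403), 0.02783491462469101)
housing [ 0.59165062 -0.06362354  0.05542655] [ 5.93000e-01 -6.30000e-02  1.11192e+02  1.09874e+02 -1.75490e+01]
tray [0.47313906 0.28318925 0.01747634] [  0.485   0.281 189.416 127.673  89.53 ]
stand [ 0.53209199 -0.3359799   0.05239989] [ 0.534 -0.34  81.053 80.615 85.138]
drift top [ 0.53307706 -0.3375947   0.12502662] 0.1355614038114481
cup [0.44822122 0.06467851 0.0271092 ] 188 ((0.4461660087108612, 0.06338255107402802), 0.02855111099779606)
housing [ 0.59469645 -0.05661316  0.05530681] [ 5.91000e-01 -6.10000e-02  1.15543e+02  1.11479e+02  7.27200e+01]
tray [0.47450014 0.28634284 0.01754253] [  0.471   0.282 189.217 109.858  89.628]
stand [ 0.5381644  -0.33013299  0.0522415 ] [ 0.532 -0.337 85.041 83.437 85.553]
drift top [ 0.53524697 -0.33432803  0.11958312] 0.13418590907807343
bore [ 0.5923 -0.0618  0.055 ]
bore2 [ 0.6184 -0.0839  0.055 ]
m [ 0.573  -0.0757  0.055 ]
m [ 0.5858 -0.0417  0.055 ]
m [ 0.6136 -0.0793  0.055 ]
tab [0.5406 0.2893 0.003 ]
hole [ 0.538  -0.3411  0.052 ]
[0.639 0.152 0.02 ] [0.619 0.108 0.005] 66.0
[ 0.671 -0.202  0.02 ] [ 0.627 -0.225  0.005] 27.0
[ 0.475 -0.077  0.02 ] [ 0.429 -0.075  0.005] -3.0
[ 0.465 -0.184  0.02 ] [ 0.434 -0.226  0.005] 53.0
```

```bash
cat >> h.py <<'E'
def rel(p0,R0,p,yaw):
    Rt=R.from_euler('z',yaw,degrees=True)*R.from_euler('x',180,degrees=True)
    return np.r_[R0.inv().apply(np.array(p)-p0).round(4),(R0.inv()*Rt).as_rotvec(degrees=True).round(1)]
def plan(calls,start=None):
    """calls: list of calls, each a list of (closure,pos,yaw,nrows)"""
    s=env.state()
    p0,R0=(np.array(s['tool_pos']),Rm(s['eef_rot'])) if start is None else (np.array(start[0]),R.from_euler('z',start[1],degrees=True)*R.from_euler('x',180,degrees=True))
    for call in calls:
        assert sum(c[3] for c in call)<=8
        rows=[]
        for g,p,yaw,n in call:
            d=rel(p0,R0,p,yaw); rows.append(f'{n}x [{g}, '+', '.join(f'{x+0:g}' for x in d)+']')
        print(' | '.join(rows))
        p0=p0+R0.apply(d[:3]); R0=R0*R.from_rotvec(d[3:],degrees=True)
E
python3 - <<'E'
from h import *
plan([[(-1,[.42,.06,.24],90,8)]])
plan([[(-1,[.42,.06,.24],90,8)]],([.42,.06,.24],90))
E
```

```text
8x [-1, 0.4161, -0.492, 0.0083, 0, 0, -70.6]
8x [-1, 0, 0, 0, 0, 0, 0]
```

Call:
{"name": "jog_arm", "arguments": {
  "deltas": [
    [-1,0.416,-0.492,0.008,0,0,-70.6],
    [-1,0.416,-0.492,0.008,0,0,-70.6],
    [-1,0.416,-0.492,0.008,0,0,-70.6],
    [-1,0.416,-0.492,0.008,0,0,-70.6],
    [-1,0.416,-0.492,0.008,0,0,-70.6],
    [-1,0.416,-0.492,0.008,0,0,-70.6],
    [-1,0.416,-0.492,0.008,0,0,-70.6],
    [-1,0.416,-0.492,0.008,0,0,-70.6]
  ]
}}

```text
t: 2.27
tool_pos: [0.3097, -0.2289, 0.2444]
eef_rot: [179.9, 0.0, 77.0]
wrist_force: [1.2, -0.1, 0.2]
finger_gap: 0.0857
```

```bash
python3 - <<'E'
from h import *
s=env.state(); print(s['t'],s['tool_pos'],s['eef_rot'])
plan([[(-1,[.42,.06,.24],90,8)]])
E
```

```text
2.2667 [ 0.30966273 -0.22892171  0.24439206] [1.79942001e+02 2.31816361e-02 7.70033960e+01]
8x [-1, 0.3063, 0.0425, 0.0043, 0.1, 0, -13]
```

Call:
{"name": "jog_arm", "arguments": {
  "deltas": [
    [-1,0.306,0.0425,0.004,0.1,0,-13],
    [-1,0.306,0.0425,0.004,0.1,0,-13],
    [-1,0.306,0.0425,0.004,0.1,0,-13],
    [-1,0.306,0.0425,0.004,0.1,0,-13],
    [-1,0.306,0.0425,0.004,0.1,0,-13],
    [-1,0.306,0.0425,0.004,0.1,0,-13],
    [-1,0.306,0.0425,0.004,0.1,0,-13],
    [-1,0.306,0.0425,0.004,0.1,0,-13]
  ]
}}

```text
t: 2.93
tool_pos: [0.4225, 0.0617, 0.2404]
eef_rot: [180.0, -0.2, 89.9]
wrist_force: [-0.4, -1.1, 0.3]
finger_gap: 0.0852
```

```bash
python3 - <<'E'
from h import *
s=env.state(); print(s['t'],s['tool_pos'],s['eef_rot'],env.tcp_to_tips)
c=env.get_calibration('wrist'); print(c)
im,d=env.grab_frame('wrist'); np.savez('w1.npz',im=im,d=d); cv2.imwrite('pics/w1.png',im)
P=cloud(d,c); k=near(P,[.446,.06],.045,.022,.04); print(len(k),k.mean(0) if len(k) else 0, cv2.minEnclosingCircle(k[:,:2].astype(np.float32)))
E
```

```text
2.9333 [0.42248787 0.06167609 0.24042711] [ 1.79984233e+02 -1.53672328e-01  8.99147974e+01] 0.017
{'intrinsics': array([[288.16267825,   0.        , 258.19899034],
       [  0.        , 288.16267825, 195.96433206],
       [  0.        ,   0.        ,   1.        ]]), 'origin': array([0.42287974, 0.13036165, 0.36592538]), 'orientation': array([-15.63834335,  -0.0522942 ,  -0.12534652])}
991 [0.44582002 0.06147859 0.02720341] ((0.4459995627403259, 0.060641974210739136), 0.02780544012784958)
```

View pics/w1.png

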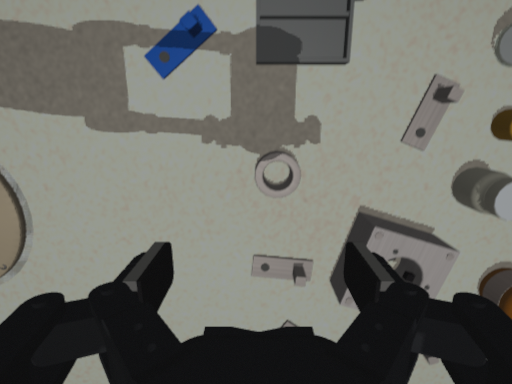

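```bash
python3 - <<'E'
from h import *
plan([[(-1,[.446,.061,.24],90,2),(-1,[.446,.061,.033],90,6)],[(-1,[.446,.061,.033],90,2),(1,[.446,.061,.033],90,6)],[(1,[.446,.061,.033],90,2),(1,[.446,.061,.18],90,6)]])
E
```

```text
2x [-1, -0.0015, 0.0229, 0.0003, 0, -0.2, 0] | 6x [-1, -0.0023, 0.0228, 0.2073, 0, -0.2, 0]
2x [-1, 0, 0, 0, 0, 0, 0] | 6x [1, 0, 0, 0, 0, 0, 0]
2x [1, 0, 0, 0, 0, 0, 0] | 6x [1, 0.0001, 0, -0.147, 0, 0, 0]
```

Call:
{"name": "jog_arm", "arguments": {
  "deltas": [
    [-1,-0.002,0.023,0,0,-0.2,0],
    [-1,-0.002,0.023,0.04,0,-0.2,0],
    [-1,-0.002,0.023,0.08,0,-0.2,0],
    [-1,-0.002,0.023,0.12,0,-0.2,0],
    [-1,-0.002,0.023,0.16,0,-0.2,0],
    [-1,-0.0023,0.0228,0.19,0,-0.2,0],
    [-1,-0.0023,0.0228,0.2073,0,-0.2,0],
    [-1,-0.0023,0.0228,0.2073,0,-0.2,0]
  ]
}}

```text
t: 3.65
tool_pos: [0.4405, 0.0545, 0.0296]
eef_rot: [-179.4, 0.2, 89.7]
wrist_force: [-0.1, 1.0, 0.5]
finger_gap: 0.0858
```

Call:
{"name": "jog_arm", "arguments": {
  "deltas": [
    [1,0,0,0,0,0,0],
    [1,0,0,0,0,0,0],
    [1,0,0,0,0,0,0],
    [1,0,0,0,0,0,0],
    [1,0,0,0,0,0,0],
    [1,0,0,0,0,0,0]
  ]
}}

```text
t: 4.15
tool_pos: [0.4451, 0.0547, 0.0352]
eef_rot: [179.9, 0.2, 89.7]
wrist_force: [-2.1, 0.3, 6.0]
finger_gap: 0.0528
```

```bash
python3 - <<'E'
from h import *
s=env.state(); print(s['t'],s['tool_pos'],s['eef_rot'],s['finger_gap'],s['wrist_force'],env.tcp_to_tips)
plan([[(1,[.446,.061,.20],90,8)],[(1,[.593,-.13,.20],90,8)]])
E
```

```text
4.15 [0.44506453 0.05466764 0.03522139] [179.85126721   0.21768591  89.72580667] 0.05283333947232837 [-2.12196584  0.25627835  6.00303691] 0.017
8x [1, 0.0057, 0.0013, -0.1648, 0.1, 0.2, -0.3]
8x [1, -0.1911, 0.1469, 0.0002, 0, 0, 0]
```

Call:
{"name": "jog_arm", "arguments": {
  "deltas": [
    [1,0,0,0,0,0,0],
    [1,0,0,0,0,0,0],
    [1,0,0,0,0,0,0]
  ]
}}

```text
t: 4.4
tool_pos: [0.445, 0.0547, 0.0352]
eef_rot: [179.9, 0.2, 89.7]
wrist_force: [-2.0, -0.6, 6.6]
finger_gap: 0.0529
```

```bash
python3 - <<'E'
from h import *
s=env.state(); print(s['t'],s['tool_pos'],s['eef_rot'],s['finger_gap'],s['wrist_force'],s['qvel'])
im,d=env.grab_frame('wrist'); np.savez('w2.npz',im=im,d=d); cv2.imwrite('pics/w2.png',im)
E
```

```text
4.4 [0.44503073 0.05466827 0.03521801] [179.85029089   0.21917004  89.72674678] 0.052851883095971094 [-1.97851892 -0.63294998  6.56061301] [ 0.05642192 -0.05634575  0.09781619 -0.02853137  0.05150764  0.04433934]
```

View pics/w2.png

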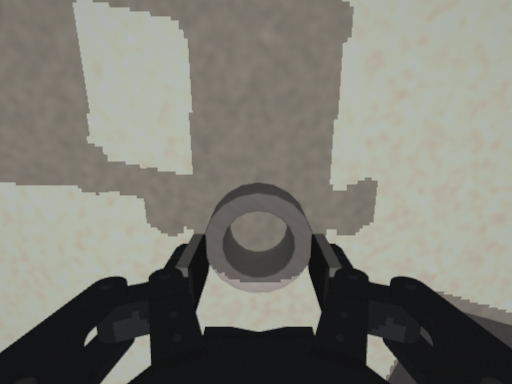

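Call:
{"name": "jog_arm", "arguments": {
  "deltas": [
    [-1,0,0,0,0,0,0],
    [-1,0,0,0,0,0,0],
    [-1,0,0,0,0,0,0],
    [-1,0.006,0,0,0,0,0],
    [-1,0.006,0,0,0,0,0],
    [-1,0.006,0,0,0,0,0],
    [-1,0.006,0,0,0,0,0]
  ]
}}

```text
t: 5.03
tool_pos: [0.4436, 0.061, 0.0327]
eef_rot: [-179.9, 0.2, 89.7]
wrist_force: [0.9, -0.1, -0.2]
finger_gap: 0.0856
```

```bash
python3 - <<'E'
from h import *
s=env.state(); print(s['t'],s['tool_pos'],s['eef_rot'],s['finger_gap'],s['wrist_force'],s['qvel'].round(2))
c=env.get_calibration('wrist')
im,d=env.grab_frame('wrist'); np.savez('w3.npz',im=im,d=d); cv2.imwrite('pics/w3.png',im)
P=cloud(d,c); k=near(P,[.446,.06],.05,.022,.034); print(len(k),k.mean(0), cv2.minEnclosingCircle(k[:,:2].astype(np.float32)))
E
```

```text
5.0333 [0.44360777 0.0610465  0.03269068] [-179.88863809    0.19481208   89.73197621] 0.08556383286225433 [ 0.85640728 -0.09603391 -0.23335203] [-0.24  0.19  0.09 -0.11 -0.05 -0.15]
5851 [0.44575871 0.06217897 0.02730962] ((0.44569647312164307, 0.06796788424253464), 0.048066768795251846)
```

```bash
python3 - <<'E'
from h import *
z=np.load('w3.npz'); c=env.get_calibration('wrist'); P=cloud(z['d'],c)
k=near(P,[.4455,.061],.035,.024,.032); 
o=k[(np.hypot(*(k[:,:2]-[.4455,.061]).T)>.012)]
(cx,cy),r=cv2.minEnclosingCircle(o[:,:2].astype(np.float32)); print(o.mean(0),cx,cy,r)
for x in np.arange(.40,.50,.005): print(round(x,3),((o[:,0]>=x)&(o[:,0]<x+.005)).sum(),end=' ')
print(); 
for y in np.arange(.02,.11,.005): print(round(y,3),((o[:,1]>=y)&(o[:,1]<y+.005)).sum(),end=' ')
E
```

```text
[0.44574248 0.06216923 0.02726303] 0.4458081126213074 0.060315776616334915 0.02816687896847725
0.4 0 0.405 0 0.41 0 0.415 76 0.42 513 0.425 688 0.43 486 0.435 404 0.44 422 0.445 381 0.45 401 0.455 473 0.46 646 0.465 601 0.47 181 0.475 0 0.48 0 0.485 0 0.49 0 0.495 0 
0.02 0 0.025 0 0.03 67 0.035 456 0.04 696 0.045 463 0.05 382 0.055 355 0.06 352 0.065 384 0.07 438 0.075 648 0.08 721 0.085 310 0.09 0 0.095 0 0.1 0 0.105 0
```

Call:
{"name": "jog_arm", "arguments": {
  "deltas": [
    [1,0,0.002,0,0,0,0.3],
    [1,0,0.002,0,0,0,0.3],
    [1,0,0.002,0,0,0,0.3],
    [1,0,0.002,0,0,0,0.3],
    [1,0,0.002,0,0,0,0.3],
    [1,0,0.002,0,0,0,0.3],
    [1,0,0.002,0,0,0,0.3]
  ]
}}

```text
t: 5.67
tool_pos: [0.4462, 0.0608, 0.0336]
eef_rot: [-180.0, 0.2, 89.4]
wrist_force: [-0.7, 0.6, 7.6]
finger_gap: 0.0534
```

```bash
python3 - <<'E'
from h import *
s=env.state(); print(s['t'],s['tool_pos'],s['eef_rot'],s['finger_gap'],s['wrist_force'],s['qvel'].round(2))
E
```

```text
5.6667 [0.44615227 0.06079466 0.03358002] [-179.96606833    0.19644813   89.40233697] 0.05344793260716406 [-0.68934327  0.55283795  7.56721709] [-0.07 -0.06 -0.08  0.03  0.05 -0.06]
```

Call:
{"name": "jog_arm", "arguments": {
  "deltas": [
    [1,0,0,-0.03,0,0,0],
    [1,0,0,-0.07,0,0,0],
    [1,0,0,-0.11,0,0,0],
    [1,0,0,-0.15,0,0,-0.5],
    [1,-0.03,0.02,-0.17,0,0,-0.5],
    [1,-0.065,0.045,-0.17,0,0,-0.5],
    [1,-0.1,0.07,-0.17,0,0,-0.5],
    [1,-0.13,0.1,-0.17,0,0,-0.5]
  ]
}}

```text
t: 6.33
tool_pos: [0.542, -0.0688, 0.2037]
eef_rot: [-179.9, 0.2, 89.9]
wrist_force: [0.6, 0.8, -1.7]
finger_gap: 0.0532
```

Call:
{"name": "jog_arm", "arguments": {
  "deltas": [
    [1,-0.03,0.02,0,0,0,0],
    [1,-0.05,0.04,0,0,0,0],
    [1,-0.06,0.047,0,0,0,0],
    [1,-0.06,0.047,0,0,0,0],
    [1,-0.06,0.047,0,0,0,0],
    [1,-0.06,0.047,0,0,0,0]
  ]
}}

```text
t: 6.83
tool_pos: [0.5876, -0.1258, 0.2026]
eef_rot: [-179.8, 0.1, 89.9]
wrist_force: [-0.4, 0.5, -1.7]
finger_gap: 0.0529
```

```bash
python3 - <<'E'
from h import *
s=env.state(); print(s['t'],s['tool_pos'],s['eef_rot'],s['finger_gap'],s['wrist_force'],s['qvel'].round(2))
c=env.get_calibration('wrist')
im,d=env.grab_frame('wrist'); np.savez('w4.npz',im=im,d=d,o=c['origin'],r=c['orientation']); cv2.imwrite('pics/w4.png',cv2.resize(im,(768,576),interpolation=cv2.INTER_CUBIC))
P=cloud(d,c); k=near(P,[.593,-.063],.085,.050,.060); print(len(k),k.mean(0),rect_fit(k))
print('bore',[(round(r['conf'],2),np.round(r['location'],1),at_z(r['location'][::-1],c,.055).round(4)) for r in env.tip_of('wrist','bore')])
print([(round(r['conf'],2),np.round(r['location'],1),at_z(r['location'][::-1],c,.055).round(4)) for r in env.tip_of('wrist','mark0')])
E
```

```text
6.8333 [ 0.58762359 -0.12577737  0.20264407] [-1.79757497e+02  1.01634203e-01  8.99377582e+01] 0.05285497500465684 [-0.38891224  0.46708413 -1.74443548] [ 0.65 -0.84  0.23 -0.12 -0.34 -0.04]
11680 [ 0.59327739 -0.05907731  0.05459432] [ 5.93000e-01 -6.30000e-02  1.10463e+02  1.10336e+02 -1.74940e+01]
bore []
[(0.85, array([ 96.6, 256.5]), array([ 0.5861, -0.0416,  0.055 ])), (0.74, array([130.2, 288. ]), array([ 0.6151, -0.0711,  0.055 ])), (0.64, array([137.6, 243.9]), array([ 0.5742, -0.0777,  0.055 ]))]
```

View pics/w4.png

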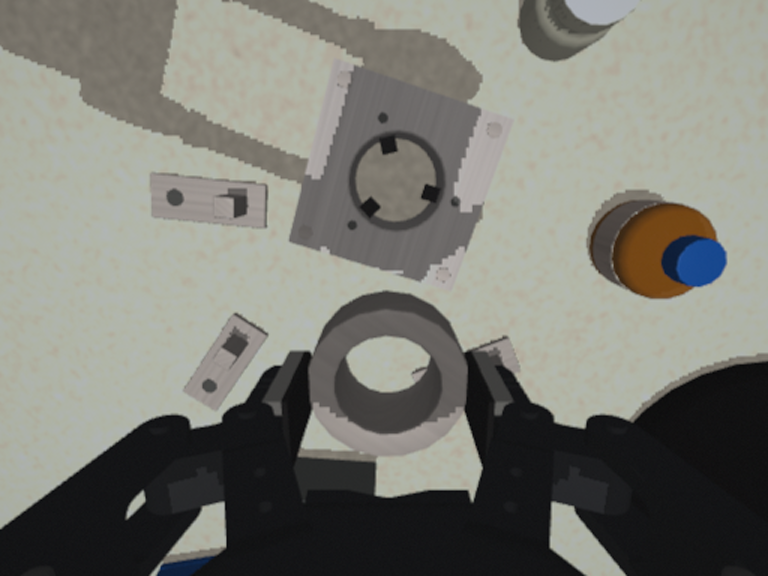

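```bash
python3 - <<'E'
from h import *
z=np.load('w4.npz'); im=z['im'].astype(float).mean(2); c=dict(intrinsics=env.get_calibration('wrist')['intrinsics'],origin=z['o'],orientation=z['r'])
D=[]
for u,v in [(383,118),(455,202),(352,225)]:
    u0,v0=int(u/1.5),int(v/1.5); w=im[v0-5:v0+6,u0-5:u0+6]; wt=np.clip(np.median(w)-12-w,0,None)
    yy,xx=np.mgrid[v0-5:v0+6,u0-5:u0+6]; D.append(at_z(((wt*xx).sum()/wt.sum(),(wt*yy).sum()/wt.sum()),c,.055))
D=np.array(D); b=D.mean(0); print('dots',D.round(4).tolist(),'centre',b.round(4),'r',np.hypot(*(D-b)[:,:2].T).round(4),'ang',np.degrees(np.arctan2((D-b)[:,1],(D-b)[:,0])).round(1))
P=cloud(z['d'],c); k=near(P,[.593,-.063],.085,.050,.060)
(x,y),(w,h),a=cv2.minAreaRect(k[:,:2].astype(np.float32)*1000); print(x,y,w,h,a)
i=k[np.hypot(*(k[:,:2]-[.593,-.063]).T)<.033][:,:2]
# inner edge by angle -> circle fit
an=np.arctan2(*(i-[.593,-.063]).T[::-1]); e=np.array([min(i[(an>=t)&(an<t+.2)].tolist(),key=lambda p:np.hypot(p[0]-.593,p[1]+.063)) for t in np.arange(-3.1,2.9,.2) if ((an>=t)&(an<t+.2)).any()])
A=np.c_[2*e,np.ones(len(e))]; s=np.linalg.lstsq(A,(e**2).sum(1),rcond=None)[0]; print('edge circle',s[:2],np.sqrt(s[2]+s[0]**2+s[1]**2),len(e))
st=env.state(); print(st['tool_pos'],st['eef_rot'],st['qvel'].round(2))
cl=np.array([.5876,-.1258]); 
for zl in (.178,.186,.194,.20): 
  k=near(P,cl,.033,zl,zl+.008); print(zl,len(k),k.mean(0) if len(k) else '')
k=near(P,cl,.034,.185,.21); print(np.percentile(k[:,2],[5,50,90,99]))
t=k[k[:,2]>np.percentile(k[:,2],50)-.003]; print(cv2.minEnclosingCircle(t[:,:2].astype(np.float32)))
E
```

```text
dots [[0.5847, -0.0262, 0.055], [0.6287, -0.0751, 0.055], [0.565, -0.0889, 0.055]] centre [ 0.5928 -0.0634  0.055 ] r [0.0381 0.0377 0.0377] ang [ 102.3  -18.1 -137.4]
593.2709350585938 -62.868751525878906 110.33567810058594 110.46271514892578 72.50582885742188
edge circle [ 0.59318027 -0.06280888] 0.02921884344672986 30
[ 0.58816995 -0.12578382  0.20340546] [-1.79869973e+02  1.65317469e-01  8.99853213e+01] [-0.14  0.02 -0.44  0.01 -0.14  0.05]
0.178 870 [ 0.58803888 -0.12521963  0.18211886]
0.186 1061 [ 0.58802805 -0.12451196  0.19023526]
0.194 5296 [ 0.58807467 -0.12424042  0.19629054]
0.2 430 [ 0.58644582 -0.12179144  0.20408418]
[0.18796274 0.19611368 0.19815813 0.2090759 ]
((0.5876445770263672, -0.1214735135436058), 0.03287714719772339)
```

Call:
{"name": "jog_arm", "arguments": {
  "deltas": [
    [1,0.025,0.002,0,0,0,0],
    [1,0.05,0.0048,0,0,0,0],
    [1,0.063,0.0048,0.02,0,0,0],
    [1,0.063,0.0048,0.05,0,0,0],
    [1,0.063,0.0048,0.08,0,0,0],
    [1,0.063,0.0048,0.1,0,0,0],
    [1,0.063,0.0048,0.1,0,0,0],
    [1,0.063,0.0048,0.1,0,0,0]
  ]
}}

```text
t: 7.65
tool_pos: [0.5929, -0.0637, 0.1026]
eef_rot: [-179.8, 0.2, 90.0]
wrist_force: [0.1, -0.2, -1.5]
finger_gap: 0.0531
```

Call:
{"name": "jog_arm", "arguments": {
  "deltas": [
    [1,0,0,0,0,0,0],
    [1,0,0,0,0,0,0]
  ]
}}

```text
t: 7.82
tool_pos: [0.5953, -0.0647, 0.1051]
eef_rot: [179.9, 0.2, 89.9]
wrist_force: [0.4, -0.6, -2.3]
finger_gap: 0.0534
```

```bash
python3 - <<'E'
from h import *
s=env.state(); print(s['t'],s['tool_pos'],s['eef_rot'],s['finger_gap'],s['wrist_force'],s['qvel'].round(2))
c=env.get_calibration('wrist')
im,d=env.grab_frame('wrist'); P=cloud(d,c)
k=near(P,[.593,-.0627],.034,.088,.10); print(np.percentile(k[:,2],[5,50,90,99]))
t=k[np.abs(k[:,2]-np.percentile(k[:,2],70))<.003]; print(t.mean(0),cv2.minEnclosingCircle(t[:,:2].astype(np.float32)))
plan([[(1,[.593,-.0627,.08],90,6)],[(1,[.593,-.0627,.076],90,6)]])
E
```

```text
7.8167 [ 0.5952617  -0.0646948   0.10508782] [179.86894266   0.24443866  89.92016652] 0.053423292419086964 [ 0.40377583 -0.60542821 -2.34388458] [-0.24 -0.2   0.2   0.01 -0.06 -0.01]
[0.09058769 0.09847687 0.0993752  0.09985491]
[ 0.59568825 -0.06324457  0.09854089] ((0.5930776596069336, -0.060403499752283096), 0.033440228551626205)
6x [1, 0.0022, -0.0023, 0.025, 0.1, 0.2, -0.1]
6x [1, 0, 0, 0.004, 0, 0, 0]
```

Call:
{"name": "jog_arm", "arguments": {
  "deltas": [
    [1,0.002,-0.0024,0,0,0.2,0],
    [1,0.002,-0.0024,0,0,0.2,0],
    [1,0.002,-0.0024,0.01,0,0.2,0],
    [1,0.002,-0.0024,0.016,0,0.2,0],
    [1,0.002,-0.0024,0.02,0,0.2,0],
    [1,0.002,-0.0024,0.024,0,0.2,0],
    [1,0.002,-0.0024,0.026,0,0.2,0],
    [1,0.002,-0.0024,0.026,0,0.2,0]
  ]
}}

```text
t: 8.53
tool_pos: [0.5911, -0.0626, 0.0761]
eef_rot: [-179.8, -0.0, 89.9]
wrist_force: [0.0, -0.3, -1.1]
finger_gap: 0.053
```

Call:
{"name": "jog_arm", "arguments": {
  "deltas": [
    [1,0,0,0,0,0,0],
    [1,0,0,0,0,0,0]
  ]
}}

```text
t: 8.7
tool_pos: [0.5915, -0.0627, 0.077]
eef_rot: [-179.9, 0.0, 89.9]
wrist_force: [-0.3, -0.4, -1.8]
finger_gap: 0.0531
```

Call:
{"name": "jog_arm", "arguments": {
  "deltas": [
    [1,0,0.001,0.0008,0,0,0],
    [-1,0,0.001,0.0008,0,0,0],
    [-1,0,0.001,0.0008,0,0,0],
    [-1,0,0.001,0.0008,0,0,0],
    [-1,0,0.001,0.0008,0,0,0],
    [-1,0,0.001,0.0008,0,0,0],
    [-1,0,0.001,0.0008,0,0,0]
  ]
}}

```text
t: 9.28
tool_pos: [0.5925, -0.0627, 0.0763]
eef_rot: [-179.9, -0.0, 89.9]
wrist_force: [0.8, -1.3, 0.4]
finger_gap: 0.0855
```

Call:
{"name": "jog_arm", "arguments": {
  "deltas": [
    [-1,0,0,-0.01,0,0,0],
    [-1,0,0,-0.04,0,0,0],
    [-1,0,0,-0.08,0,0,0],
    [-1,-0.01,0,-0.11,0,0,0],
    [-1,-0.03,0,-0.11,0,0,0],
    [-1,-0.03,0,-0.11,0,0,0],
    [-1,-0.03,0,-0.11,0,0,0],
    [-1,-0.03,0,-0.11,0,0,0]
  ]
}}

```text
t: 9.95
tool_pos: [0.5919, -0.0922, 0.1858]
eef_rot: [-179.8, -0.1, 89.9]
wrist_force: [-0.6, 0.2, -0.5]
finger_gap: 0.0854
```

```bash
python3 - <<'E'
from h import *
s=env.state(); print(s['t'],s['tool_pos'],s['eef_rot'],s['finger_gap'],s['wrist_force'],s['qvel'].round(2))
c=env.get_calibration('wrist')
im,d=env.grab_frame('wrist'); P=cloud(d,c); cv2.imwrite('pics/w5.png',im)
k=near(P,[.593,-.0627],.031,.062,.08); print(len(k),k.mean(0),cv2.minEnclosingCircle(k[:,:2].astype(np.float32)))
A=np.c_[k[:,:2]-k[:,:2].mean(0),np.ones(len(k))]; print('plane',np.linalg.lstsq(A,k[:,2],rcond=None)[0].round(3))
E
```

```text
9.95 [ 0.59190503 -0.0921765   0.18580875] [-1.79826155e+02 -6.21954272e-02  8.98811318e+01] 0.0853508135890165 [-0.56601724  0.19299672 -0.51873871] [ 0.5   0.49  0.58 -0.03 -0.29 -0.14]
1987 [ 0.59350517 -0.06226961  0.06810183] ((0.5933817625045776, -0.0629786029458046), 0.02804195135831833)
plane [-0.002  0.005  0.068]
```

View pics/w5.png

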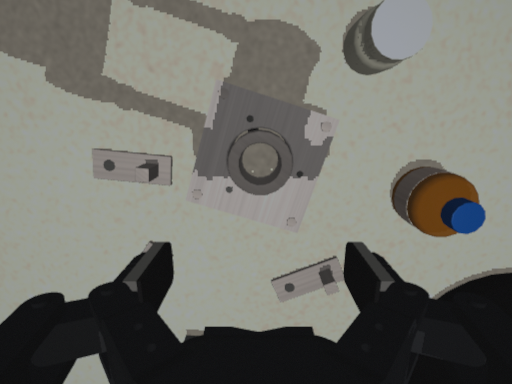

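Call:
{"name": "jog_arm", "arguments": {
  "deltas": [
    [-1,-0.03,-0.01,-0.015,0,0,0],
    [-1,-0.07,-0.02,-0.03,0,0,0],
    [-1,-0.11,-0.03,-0.044,0,0,0],
    [-1,-0.15,-0.04,-0.044,0,0,0],
    [-1,-0.19,-0.05,-0.044,0,0,0],
    [-1,-0.23,-0.058,-0.044,0,0,0],
    [-1,-0.26,-0.058,-0.044,0,0,0],
    [-1,-0.28,-0.058,-0.044,0,0,0]
  ]
}}

```text
t: 10.67
tool_pos: [0.5332, -0.3755, 0.229]
eef_rot: [-179.8, -0.0, 89.8]
wrist_force: [0.7, 0.2, -0.3]
finger_gap: 0.0854
```

Call:
{"name": "jog_arm", "arguments": {
  "deltas": [
    [-1,0,0,0,0,0,0],
    [-1,0,0,0,0,0,0],
    [-1,0,0,0,0,0,0]
  ]
}}

```text
t: 10.92
tool_pos: [0.5341, -0.371, 0.2293]
eef_rot: [-179.8, -0.1, 89.9]
wrist_force: [-0.8, 0.8, 1.3]
finger_gap: 0.0854
```

```bash
python3 - <<'E'
from h import *
s=env.state(); print(s['t'],s['tool_pos'],s['eef_rot'],s['finger_gap'],s['wrist_force'],s['qvel'].round(2))
c=env.get_calibration('wrist')
im,d=env.grab_frame('wrist'); P=cloud(d,c); np.savez('w6.npz',im=im,d=d,o=c['origin'],r=c['orientation']); cv2.imwrite('pics/w6.png',im)
k=near(P,[.534,-.338],.1,.047,.057); print('stand',len(k),rect_fit(k),k.mean(0))
k=near(P,[.534,-.338],.03,.125,.14); print('drift top',len(k),k.mean(0),cv2.minEnclosingCircle(k[:,:2].astype(np.float32)))
for zl in (.06,.075,.09,.105): 
    k=near(P,[.534,-.338],.03,zl,zl+.015); print(zl,len(k),k.mean(0) if len(k) else '')
E
```

```text
10.9167 [ 0.53410145 -0.37100844  0.22925739] [-1.79817658e+02 -1.49675622e-01  8.99449282e+01] 0.08544278252739909 [-0.82733726  0.76391175  1.29565118] [ 1.03 -0.77  0.2  -0.23 -0.22 -0.07]
stand 5103 [ 0.534 -0.341 80.211 80.183 85.443] [ 0.53422237 -0.33774044  0.05157365]
drift top 534 [ 0.53407192 -0.33996215  0.13128949] ((0.5339639186859131, -0.34043818712234497), 0.010259725153446198)
0.06 28 [ 0.53381096 -0.33248855  0.06771033]
0.075 28 [ 0.53467724 -0.33218867  0.08256783]
0.09 37 [ 0.53459924 -0.33237469  0.09750017]
0.105 29 [ 0.53427629 -0.33198579  0.11152658]
```

Call:
{"name": "jog_arm", "arguments": {
  "deltas": [
    [-1,0.0305,0,0,0,0,0],
    [-1,0.0305,0,0.01,0,0,0],
    [-1,0.0305,0,0.04,0,0,0],
    [-1,0.0305,0,0.07,0,0,0],
    [-1,0.0305,0,0.1,0,0,0],
    [-1,0.0305,0,0.117,0,0,0],
    [-1,0.0305,0,0.117,0,0,0],
    [-1,0.0305,0,0.117,0,0,0]
  ]
}}

```text
t: 11.63
tool_pos: [0.5339, -0.3404, 0.1126]
eef_rot: [-179.8, -0.1, 90.0]
wrist_force: [-0.1, -0.3, 0.6]
finger_gap: 0.0853
```

Call:
{"name": "jog_arm", "arguments": {
  "deltas": [
    [-1,0,0,0,0,0,0],
    [-1,0,0,0,0,0,0]
  ]
}}

```text
t: 11.8
tool_pos: [0.5353, -0.3424, 0.1152]
eef_rot: [179.9, 0.1, 89.9]
wrist_force: [0.7, -0.4, 0.2]
finger_gap: 0.0852
```

Call:
{"name": "jog_arm", "arguments": {
  "deltas": [
    [1,0.001,-0.001,0.002,0,0,0],
    [1,0.001,-0.001,0.002,0,0,0],
    [1,0.001,-0.001,0.002,0,0,0],
    [1,0.001,-0.001,0.002,0,0,0],
    [1,0.001,-0.001,0.002,0,0,0],
    [1,0.001,-0.001,0.002,0,0,0],
    [1,0.001,-0.001,0.002,0,0,0],
    [1,0.001,-0.001,0.002,0,0,0]
  ]
}}

```text
t: 12.47
tool_pos: [0.5333, -0.3413, 0.1115]
eef_rot: [-179.9, 0.0, 89.9]
wrist_force: [0.4, 0.1, 2.4]
finger_gap: 0.0184
```

Call:
{"name": "jog_arm", "arguments": {
  "deltas": [
    [1,0,0,0,0,0,0],
    [1,0,0,0,0,0,0],
    [1,0,0,0,0,0,0],
    [1,0,0,0,0,0,0]
  ]
}}

```text
t: 12.8
tool_pos: [0.5333, -0.3412, 0.1116]
eef_rot: [-179.9, 0.0, 89.9]
wrist_force: [1.2, 0.0, 3.1]
finger_gap: 0.0184
```

Call:
{"name": "jog_arm", "arguments": {
  "deltas": [
    [1,0,0,-0.02,0,0,0],
    [1,0,0,-0.05,0,0,0],
    [1,0,0,-0.08,0,0,0],
    [1,0,0,-0.1,0,0,0],
    [1,0.03,0.005,-0.1,0,0,0],
    [1,0.07,0.012,-0.1,0,0,0],
    [1,0.11,0.02,-0.1,0,0,0],
    [1,0.15,0.027,-0.1,0,0,0]
  ]
}}

```text
t: 13.47
tool_pos: [0.5599, -0.1896, 0.2103]
eef_rot: [-179.8, -0.1, 89.8]
wrist_force: [0.1, -0.6, -1.4]
finger_gap: 0.0186
```

Call:
{"name": "jog_arm", "arguments": {
  "deltas": [
    [1,0.04,0.007,0,0,0,0],
    [1,0.08,0.015,0,0,0,0],
    [1,0.11,0.021,0,0,0,0],
    [1,0.13,0.025,0,0,0,0],
    [1,0.145,0.027,0,0,0,0],
    [1,0.151,0.028,0,0,0,0],
    [1,0.151,0.028,0,0,0,0],
    [1,0.151,0.028,0,0,0,0]
  ]
}}

```text
t: 14.13
tool_pos: [0.5883, -0.0406, 0.2106]
eef_rot: [-179.8, 0.0, 89.9]
wrist_force: [-0.2, -0.5, -1.4]
finger_gap: 0.0184
```

Call:
{"name": "jog_arm", "arguments": {
  "deltas": [
    [1,0,0,0,0,0,0],
    [1,0,0,0,0,0,0],
    [1,0,0,0,0,0,0],
    [1,0,0,0,0,0,0]
  ]
}}

```text
t: 14.47
tool_pos: [0.5886, -0.041, 0.2112]
eef_rot: [-179.9, 0.0, 89.8]
wrist_force: [-0.0, -0.4, -0.8]
finger_gap: 0.0185
```

```bash
python3 - <<'E'
from h import *
s=env.state(); print(s['t'],s['tool_pos'],s['eef_rot'],s['finger_gap'],s['wrist_force'],s['qvel'].round(2))
c=env.get_calibration('wrist')
im,d=env.grab_frame('wrist'); P=cloud(d,c); np.savez('w7.npz',im=im,d=d,o=c['origin'],r=c['orientation']); cv2.imwrite('pics/w7.png',im)
t=s['tool_pos']
q=P.reshape(-1,3); 
for zl in (.11,.12,.13,.2,.21,.22):
    k=near(P,t[:2],.016,zl,zl+.01); print(zl,len(k),k.mean(0).round(4) if len(k) else '')
print(env.state()['tool_pos'])
E
```

```text
14.4667 [ 0.58862438 -0.04103052  0.21115301] [-1.79899310e+02  2.21677429e-03  8.98341726e+01] 0.018494084149240177 [-0.03852123 -0.44858454 -0.81865875] [ 0.32 -0.08 -0.04  0.07  0.04  0.18]
0.11 5 [ 0.5899 -0.0349  0.1117]
0.12 27 [ 0.589  -0.0326  0.1286]
0.13 94 [ 0.589  -0.0327  0.1352]
0.2 406 [ 0.5888 -0.032   0.205 ]
0.21 459 [ 0.5887 -0.032   0.2149]
0.22 723 [ 0.5888 -0.0327  0.2257]
[ 0.5886615  -0.04085055  0.2111439 ]
```

View pics/w7.png

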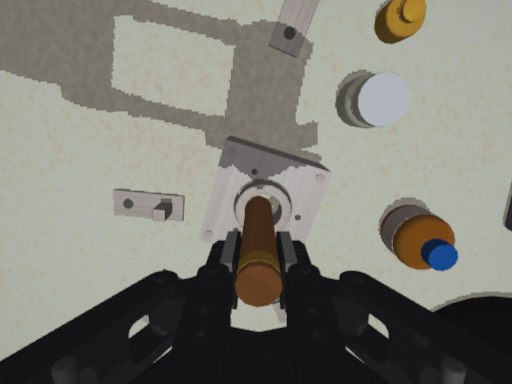

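Call:
{"name": "jog_arm", "arguments": {
  "deltas": [
    [1,0.0005,-0.0005,0.015,0,0,0],
    [1,0.0005,-0.0005,0.03,0,0,0],
    [1,0.0005,-0.0005,0.036,0,0,0],
    [1,0.0005,-0.0005,0.039,0,0,0],
    [1,0.0005,-0.0005,0.039,0,0,0],
    [1,0.0005,-0.0005,0.041,0,0,0],
    [1,0.0005,-0.0005,0.043,0,0,0],
    [1,0.0005,-0.0005,0.043,0,0,0]
  ]
}}

```text
t: 15.18
tool_pos: [0.5883, -0.0397, 0.1684]
eef_rot: [-179.9, 0.0, 89.9]
wrist_force: [-0.3, 0.3, -0.2]
finger_gap: 0.0185
```

Call:
{"name": "jog_arm", "arguments": {
  "deltas": [
    [1,0,0,0.001,0,0,0],
    [1,0,0,0.002,0,0,0],
    [1,0,0,0.002,0,0,0],
    [1,0,0,0.002,0,0,0]
  ]
}}

```text
t: 15.52
tool_pos: [0.5885, -0.0394, 0.1676]
eef_rot: [-180.0, -0.0, 89.9]
wrist_force: [-1.2, 1.5, 4.1]
finger_gap: 0.019
```

Call:
{"name": "jog_arm", "arguments": {
  "deltas": [
    [1,0,0,0.001,0,0,0],
    [1,0,0,0.002,0,0,0],
    [1,0,0,0.003,0,0,0],
    [1,0,0,0.003,0,0,0],
    [1,0,0,0.003,0,0,0]
  ]
}}

```text
t: 15.93
tool_pos: [0.5882, -0.0384, 0.1649]
eef_rot: [-180.0, -0.1, 89.9]
wrist_force: [-1.9, 2.6, 8.4]
finger_gap: 0.0185
```

Call:
{"name": "jog_arm", "arguments": {
  "deltas": [
    [1,0,0,-0.007,0,0,0],
    [1,0,0,-0.013,0,0,0],
    [1,-0.015,0.013,-0.013,0,0,0],
    [1,-0.0295,0.0264,-0.013,0,0,0],
    [1,-0.0295,0.0264,-0.013,0,0,0],
    [1,-0.0295,0.0264,-0.013,0,0,0],
    [1,-0.0295,0.0264,-0.013,0,0,0]
  ]
}}

```text
t: 16.52
tool_pos: [0.614, -0.0691, 0.1759]
eef_rot: [-179.8, -0.0, 89.9]
wrist_force: [0.2, 0.2, -1.0]
finger_gap: 0.0187
```

Call:
{"name": "jog_arm", "arguments": {
  "deltas": [
    [1,-0.001,0.001,0.004,0,0,0],
    [1,-0.001,0.001,0.007,0,0,0],
    [1,-0.001,0.001,0.009,0,0,0],
    [1,-0.001,0.001,0.01,0,0,0],
    [1,-0.001,0.001,0.011,0,0,0],
    [1,-0.001,0.001,0.012,0,0,0],
    [1,-0.001,0.001,0.0125,0,0,0],
    [1,-0.001,0.001,0.0125,0,0,0]
  ]
}}

```text
t: 17.18
tool_pos: [0.6168, -0.0705, 0.1653]
eef_rot: [179.9, 0.1, 89.9]
wrist_force: [0.3, -0.9, 5.7]
finger_gap: 0.0186
```

Call:
{"name": "jog_arm", "arguments": {
  "deltas": [
    [1,0,0,0,0,0,0],
    [1,0,0,0,0,0,0]
  ]
}}

```text
t: 17.35
tool_pos: [0.6168, -0.0705, 0.1653]
eef_rot: [179.9, 0.1, 89.9]
wrist_force: [0.8, -0.7, 5.9]
finger_gap: 0.0185
```

Call:
{"name": "jog_arm", "arguments": {
  "deltas": [
    [1,0,0,-0.007,0,0,0],
    [1,0,0,-0.013,0,0,0],
    [1,-0.004,-0.018,-0.013,0,0,0],
    [1,-0.008,-0.036,-0.013,0,0,0],
    [1,-0.008,-0.039,-0.013,0,0,0],
    [1,-0.008,-0.039,-0.013,0,0,0],
    [1,-0.008,-0.039,-0.013,0,0,0],
    [1,-0.008,-0.039,-0.013,0,0,0]
  ]
}}

```text
t: 18.02
tool_pos: [0.5775, -0.078, 0.1768]
eef_rot: [-180.0, -0.0, 89.9]
wrist_force: [0.5, -0.3, -1.1]
finger_gap: 0.019
```

```bash
cat > rim.py <<'E'
from h import *
s=env.state(); c=env.get_calibration('wrist'); im,d=env.grab_frame('wrist'); P=cloud(d,c)
t=s['tool_pos']; print(s['t'],t.round(4),s['wrist_force'].round(1))
b=np.array([.593,-.063]); k=near(P,b,.027,.048,.075); k=k[np.hypot(*(k[:,:2]-b).T)>.019]; k=k[np.hypot(*(k[:,:2]-t[:2]).T)>.012]
f=near(P,b,.05,.05,.06); f=f[np.hypot(*(f[:,:2]-b).T)>.035]; fz=np.median(f[:,2])
for it in range(4):
    A=np.c_[k[:,:2]-b,np.ones(len(k))]; m=np.linalg.lstsq(A,k[:,2],rcond=None)[0]; r=k[:,2]-A@m; k=k[np.abs(r)<2.5*r.std()]
print('n',len(k),'face',fz.round(4),'rim centre above face',(m[2]-fz).round(4),'tilt',np.hypot(*m[:2]).round(3))
for i,a in enumerate([102.4,-17.6,-137.6]):
    a=np.radians(a); u=np.array([np.cos(a),np.sin(a)])*.0235; print('mark',i,'rim above face mm',round(1000*(m[2]+m[:2]@u-fz),1))
E
python3 rim.py
```

```text
18.0167 [ 0.5775 -0.078   0.1768] [ 0.5 -0.3 -1.1]
n 1233 face 0.0546 rim centre above face 0.0119 tilt 0.076
mark 0 rim above face mm 10.8
mark 1 rim above face mm 11.2
mark 2 rim above face mm 13.7
```

Call:
{"name": "jog_arm", "arguments": {
  "deltas": [
    [1,-0.0005,-0.001,0.004,0,0,0],
    [1,-0.0005,-0.001,0.008,0,0,0],
    [1,-0.0005,-0.001,0.01,0,0,0],
    [1,-0.0005,-0.001,0.011,0,0,0],
    [1,-0.0005,-0.001,0.012,0,0,0],
    [1,-0.0005,-0.001,0.013,0,0,0],
    [1,-0.0005,-0.001,0.0135,0,0,0],
    [1,-0.0005,-0.001,0.0135,0,0,0]
  ]
}}

```text
t: 18.73
tool_pos: [0.5747, -0.0798, 0.1642]
eef_rot: [-179.8, 0.1, 89.9]
wrist_force: [-3.6, -1.9, 8.1]
finger_gap: 0.0186
```

Call:
{"name": "jog_arm", "arguments": {
  "deltas": [
    [1,0,0,0,0,0,0],
    [1,0,0,0,0,0,0]
  ]
}}

```text
t: 18.9
tool_pos: [0.5747, -0.0797, 0.1642]
eef_rot: [-179.8, 0.1, 89.9]
wrist_force: [-2.9, -2.6, 8.1]
finger_gap: 0.0185
```

Call:
{"name": "jog_arm", "arguments": {
  "deltas": [
    [1,0,0,-0.007,0,0,0],
    [1,0,0,-0.012,0,0,0],
    [1,0.018,0.006,-0.012,0,0,0],
    [1,0.036,0.012,-0.012,0,0,0],
    [1,0.0375,0.012,-0.012,0,0,0],
    [1,0.0375,0.012,-0.012,0,0,0],
    [1,0.0375,0.012,-0.012,0,0,0]
  ]
}}

```text
t: 19.48
tool_pos: [0.5874, -0.0413, 0.175]
eef_rot: [-179.9, 0.0, 89.9]
wrist_force: [-0.2, -1.0, -0.2]
finger_gap: 0.0189
```

```bash
python3 rim.py
```

```text
19.4833 [ 0.5874 -0.0413  0.175 ] [-0.2 -1.  -0.2]
n 629 face 0.0546 rim centre above face 0.0106 tilt 0.021
mark 0 rim above face mm 10.7
mark 1 rim above face mm 11.0
mark 2 rim above face mm 10.2
```

Call:
{"name": "jog_arm", "arguments": {
  "deltas": [
    [1,0,0,0.006,0,0,0],
    [1,0,0,0.01,0,0,0],
    [1,0,0,0.012,0,0,0],
    [1,0,0,0.013,0,0,0],
    [1,0,0,0.014,0,0,0],
    [1,0,0,0.015,0,0,0],
    [1,0,0,0.016,0,0,0],
    [1,0,0,0.016,0,0,0]
  ]
}}

```text
t: 20.2
tool_pos: [0.5874, -0.0403, 0.1613]
eef_rot: [-180.0, -0.1, 89.9]
wrist_force: [-3.1, 3.1, 11.7]
finger_gap: 0.0185
```

Call:
{"name": "jog_arm", "arguments": {
  "deltas": [
    [1,0,0,0,0,0,0],
    [1,0,0,-0.008,0,0,0],
    [1,0,0,-0.016,0,0,0],
    [1,-0.014,0.013,-0.016,0,0,0],
    [1,-0.0285,0.0266,-0.016,0,0,0],
    [1,-0.0285,0.0266,-0.016,0,0,0],
    [1,-0.0285,0.0266,-0.016,0,0,0],
    [1,-0.0285,0.0266,-0.016,0,0,0]
  ]
}}

```text
t: 20.87
tool_pos: [0.6135, -0.0697, 0.1747]
eef_rot: [-179.8, -0.0, 89.9]
wrist_force: [-0.9, -0.2, -0.7]
finger_gap: 0.0187
```

Call:
{"name": "jog_arm", "arguments": {
  "deltas": [
    [1,0,0,0.006,0,0,0],
    [1,0,0,0.01,0,0,0],
    [1,0,0,0.012,0,0,0],
    [1,0,0,0.013,0,0,0],
    [1,0,0,0.014,0,0,0],
    [1,0,0,0.015,0,0,0],
    [1,0,0,0.016,0,0,0],
    [1,0,0,0.016,0,0,0]
  ]
}}

```text
t: 21.53
tool_pos: [0.6159, -0.0701, 0.1612]
eef_rot: [179.8, 0.1, 89.9]
wrist_force: [0.5, -0.5, 6.4]
finger_gap: 0.0186
```

Call:
{"name": "jog_arm", "arguments": {
  "deltas": [
    [1,0,0,0,0,0,0],
    [1,0,0,-0.008,0,0,0],
    [1,0,0,-0.016,0,0,0],
    [1,-0.004,-0.018,-0.016,0,0,0],
    [1,-0.008,-0.036,-0.016,0,0,0],
    [1,-0.008,-0.037,-0.016,0,0,0],
    [1,-0.008,-0.037,-0.016,0,0,0],
    [1,-0.008,-0.037,-0.016,0,0,0]
  ]
}}

```text
t: 22.2
tool_pos: [0.5776, -0.0775, 0.1754]
eef_rot: [-180.0, -0.0, 89.9]
wrist_force: [0.5, 0.6, -0.4]
finger_gap: 0.0184
```

```bash
python3 rim.py
```

```text
22.2 [ 0.5776 -0.0775  0.1754] [ 0.5  0.6 -0.4]
n 1207 face 0.0546 rim centre above face 0.0081 tilt 0.077
mark 0 rim above face mm 7.3
mark 1 rim above face mm 7.1
mark 2 rim above face mm 9.9
```

Call:
{"name": "jog_arm", "arguments": {
  "deltas": [
    [1,-0.0005,-0.001,0.006,0,0,0],
    [1,-0.0005,-0.001,0.01,0,0,0],
    [1,-0.0005,-0.001,0.012,0,0,0],
    [1,-0.0005,-0.001,0.013,0,0,0],
    [1,-0.0005,-0.001,0.014,0,0,0],
    [1,-0.0005,-0.001,0.015,0,0,0],
    [1,-0.0005,-0.001,0.0165,0,0,0],
    [1,-0.0005,-0.001,0.0165,0,0,0]
  ]
}}

```text
t: 22.92
tool_pos: [0.5751, -0.0793, 0.1598]
eef_rot: [-179.8, 0.2, 90.0]
wrist_force: [-5.3, -2.3, 8.8]
finger_gap: 0.0185
```

Call:
{"name": "jog_arm", "arguments": {
  "deltas": [
    [1,0,0,0,0,0,0],
    [1,0,0,-0.008,0,0,0],
    [1,0,0,-0.0165,0,0,0],
    [1,0.018,0.006,-0.0165,0,0,0],
    [1,0.036,0.0115,-0.0165,0,0,0],
    [1,0.037,0.0115,-0.0165,0,0,0],
    [1,0.037,0.0115,-0.0165,0,0,0],
    [1,0.037,0.0115,-0.0165,0,0,0]
  ]
}}

```text
t: 23.58
tool_pos: [0.5876, -0.0413, 0.1751]
eef_rot: [-179.9, 0.0, 89.9]
wrist_force: [0.4, -0.4, 0.1]
finger_gap: 0.0184
```

```bash
python3 rim.py
```

```text
23.5833 [ 0.5876 -0.0413  0.1751] [ 0.4 -0.4  0.1]
n 641 face 0.0547 rim centre above face 0.0066 tilt 0.035
mark 0 rim above face mm 7.1
mark 1 rim above face mm 6.9
mark 2 rim above face mm 5.8
```

Call:
{"name": "jog_arm", "arguments": {
  "deltas": [
    [1,0,0,0.008,0,0,0],
    [1,0,0,0.0125,0,0,0],
    [1,0,0,0.015,0,0,0],
    [1,0,0,0.0165,0,0,0],
    [1,0,0,0.0175,0,0,0],
    [1,0,0,0.0185,0,0,0],
    [1,0,0,0.0197,0,0,0],
    [1,0,0,0.0197,0,0,0]
  ]
}}

```text
t: 24.3
tool_pos: [0.5873, -0.0401, 0.1574]
eef_rot: [-179.9, -0.2, 89.9]
wrist_force: [-3.5, 3.1, 12.1]
finger_gap: 0.0184
```

Call:
{"name": "jog_arm", "arguments": {
  "deltas": [
    [1,0,0,0,0,0,0],
    [1,0,0,-0.01,0,0,0],
    [1,0,0,-0.0197,0,0,0],
    [1,-0.014,0.013,-0.0197,0,0,0],
    [1,-0.0285,0.0264,-0.0197,0,0,0],
    [1,-0.0285,0.0264,-0.0197,0,0,0],
    [1,-0.0285,0.0264,-0.0197,0,0,0],
    [1,-0.0285,0.0264,-0.0197,0,0,0]
  ]
}}

```text
t: 24.97
tool_pos: [0.6134, -0.0697, 0.1749]
eef_rot: [-179.8, -0.0, 89.9]
wrist_force: [-0.6, 0.4, -1.9]
finger_gap: 0.019
```

Call:
{"name": "jog_arm", "arguments": {
  "deltas": [
    [1,0,0,0.008,0,0,0],
    [1,0,0,0.0125,0,0,0],
    [1,0,0,0.015,0,0,0],
    [1,0,0,0.0165,0,0,0],
    [1,0,0,0.0175,0,0,0],
    [1,0,0,0.0185,0,0,0],
    [1,0,0,0.0197,0,0,0],
    [1,0,0,0.0197,0,0,0]
  ]
}}

```text
t: 25.63
tool_pos: [0.6154, -0.07, 0.1572]
eef_rot: [179.8, 0.1, 89.9]
wrist_force: [1.5, -0.7, 6.9]
finger_gap: 0.0189
```

Call:
{"name": "jog_arm", "arguments": {
  "deltas": [
    [1,0,0,0,0,0,0],
    [1,0,0,-0.01,0,0,0],
    [1,0,0,-0.0197,0,0,0],
    [1,-0.004,-0.018,-0.0197,0,0,0],
    [1,-0.008,-0.036,-0.0197,0,0,0],
    [1,-0.008,-0.037,-0.0197,0,0,0],
    [1,-0.008,-0.037,-0.0197,0,0,0],
    [1,-0.008,-0.037,-0.0197,0,0,0]
  ]
}}

```text
t: 26.3
tool_pos: [0.5777, -0.0775, 0.1756]
eef_rot: [-180.0, -0.0, 89.9]
wrist_force: [1.2, 0.3, -1.1]
finger_gap: 0.0185
```

```bash
python3 rim.py
```

```text
26.3 [ 0.5777 -0.0775  0.1756] [ 1.2  0.3 -1.1]
n 1177 face 0.0547 rim centre above face 0.0039 tilt 0.066
mark 0 rim above face mm 3.3
mark 1 rim above face mm 3.1
mark 2 rim above face mm 5.5
```

Call:
{"name": "jog_arm", "arguments": {
  "deltas": [
    [1,0,-0.0005,0.008,0,0,0],
    [1,0,-0.0005,0.0125,0,0,0],
    [1,0,-0.0005,0.015,0,0,0],
    [1,0,-0.0005,0.0165,0,0,0],
    [1,0,-0.0005,0.0175,0,0,0],
    [1,0,-0.0005,0.0185,0,0,0],
    [1,0,-0.0005,0.0197,0,0,0],
    [1,0,-0.0005,0.0197,0,0,0]
  ]
}}

```text
t: 27.02
tool_pos: [0.5755, -0.0784, 0.1565]
eef_rot: [-179.8, 0.1, 89.9]
wrist_force: [-4.4, -1.4, 8.4]
finger_gap: 0.0188
```

Call:
{"name": "jog_arm", "arguments": {
  "deltas": [
    [1,0,0,0,0,0,0],
    [1,0,0,-0.01,0,0,0],
    [1,0,0,-0.0197,0,0,0],
    [1,0.018,0.006,-0.0197,0,0,0],
    [1,0.035,0.0112,-0.0197,0,0,0],
    [1,0.0355,0.0112,-0.0197,0,0,0],
    [1,0.0355,0.0112,-0.0197,0,0,0],
    [1,0.0355,0.0112,-0.0197,0,0,0]
  ]
}}

```text
t: 27.68
tool_pos: [0.5878, -0.0424, 0.1753]
eef_rot: [-179.9, 0.0, 89.9]
wrist_force: [-0.3, 0.4, -0.3]
finger_gap: 0.0185
```

```bash
python3 rim.py
```

```text
27.6833 [ 0.5878 -0.0424  0.1753] [-0.3  0.4 -0.3]
n 665 face 0.0546 rim centre above face 0.0028 tilt 0.016
mark 0 rim above face mm 3.0
mark 1 rim above face mm 3.0
mark 2 rim above face mm 2.4
```

Call:
{"name": "jog_arm", "arguments": {
  "deltas": [
    [1,0,0,0.01,0,0,0],
    [1,0,0,0.016,0,0,0],
    [1,0,0,0.019,0,0,0],
    [1,0,0,0.0205,0,0,0],
    [1,0,0,0.0215,0,0,0],
    [1,0,0,0.0225,0,0,0],
    [1,0,0,0.024,0,0,0],
    [1,0,0,0.024,0,0,0]
  ]
}}

```text
t: 28.4
tool_pos: [0.5874, -0.0413, 0.1538]
eef_rot: [-180.0, -0.1, 89.9]
wrist_force: [-3.6, 3.1, 15.2]
finger_gap: 0.0189
```

Call:
{"name": "jog_arm", "arguments": {
  "deltas": [
    [1,0,0,0,0,0,0],
    [1,0,0,-0.012,0,0,0],
    [1,0,0,-0.024,0,0,0],
    [1,-0.014,0.013,-0.024,0,0,0],
    [1,-0.0275,0.0255,-0.024,0,0,0],
    [1,-0.0275,0.0255,-0.024,0,0,0],
    [1,-0.0275,0.0255,-0.024,0,0,0],
    [1,-0.0275,0.0255,-0.024,0,0,0]
  ]
}}

```text
t: 29.07
tool_pos: [0.6122, -0.0695, 0.1742]
eef_rot: [-179.8, -0.1, 89.9]
wrist_force: [-0.5, -0.2, -0.7]
finger_gap: 0.0185
```

Call:
{"name": "jog_arm", "arguments": {
  "deltas": [
    [1,0,0,0.01,0,0,0],
    [1,0,0,0.016,0,0,0],
    [1,0,0,0.019,0,0,0],
    [1,0,0,0.0205,0,0,0],
    [1,0,0,0.0215,0,0,0],
    [1,0,0,0.0225,0,0,0],
    [1,0,0,0.024,0,0,0],
    [1,0,0,0.024,0,0,0]
  ]
}}

```text
t: 29.73
tool_pos: [0.6143, -0.07, 0.1538]
eef_rot: [179.9, 0.1, 89.9]
wrist_force: [-1.3, -0.3, 10.1]
finger_gap: 0.0188
```

Call:
{"name": "jog_arm", "arguments": {
  "deltas": [
    [1,0,0,0,0,0,0],
    [1,0,0,-0.012,0,0,0],
    [1,0,0,-0.024,0,0,0],
    [1,-0.004,-0.018,-0.024,0,0,0],
    [1,-0.0075,-0.035,-0.024,0,0,0],
    [1,-0.0075,-0.036,-0.024,0,0,0],
    [1,-0.0075,-0.036,-0.024,0,0,0],
    [1,-0.0075,-0.036,-0.024,0,0,0]
  ]
}}

```text
t: 30.4
tool_pos: [0.5775, -0.0769, 0.175]
eef_rot: [-179.9, -0.0, 89.9]
wrist_force: [0.1, -0.4, -1.1]
finger_gap: 0.0183
```

```bash
python3 rim.py
```

```text
30.4 [ 0.5775 -0.0769  0.175 ] [ 0.1 -0.4 -1.1]
n 1161 face 0.0547 rim centre above face 0.0006 tilt 0.07
mark 0 rim above face mm -0.2
mark 1 rim above face mm -0.2
mark 2 rim above face mm 2.3
```

Call:
{"name": "jog_arm", "arguments": {
  "deltas": [
    [1,0,0,0.01,0,0,0],
    [1,0,0,0.016,0,0,0],
    [1,0,0,0.019,0,0,0],
    [1,0,0,0.0205,0,0,0],
    [1,0,0,0.0215,0,0,0],
    [1,0,0,0.0225,0,0,0],
    [1,0,0,0.0245,0,0,0],
    [1,0,0,0.0245,0,0,0]
  ]
}}

```text
t: 31.12
tool_pos: [0.5767, -0.0779, 0.1534]
eef_rot: [-179.9, 0.1, 89.9]
wrist_force: [-5.5, -0.4, 16.7]
finger_gap: 0.0187
```

Call:
{"name": "jog_arm", "arguments": {
  "deltas": [
    [1,0,0,0,0,0,0],
    [1,0,0,-0.012,0,0,0],
    [1,0,0,-0.025,0,0,0],
    [1,0,0,-0.05,0,0,0],
    [1,-0.02,0,-0.06,0,0,0],
    [1,-0.04,0,-0.06,0,0,0],
    [1,-0.04,0,-0.06,0,0,0],
    [1,-0.04,0,-0.06,0,0,0]
  ]
}}

```text
t: 31.78
tool_pos: [0.5771, -0.1177, 0.21]
eef_rot: [-179.9, -0.0, 89.8]
wrist_force: [-0.2, 0.9, -1.4]
finger_gap: 0.0187
```

```bash
python3 rim.py; python3 - <<'E'
from h import *
s=env.state(); c=env.get_calibration('wrist'); im,d=env.grab_frame('wrist'); P=cloud(d,c); t=s['tool_pos']
print(t,s['eef_rot'])
k=near(P,t[:2]+[0,0],.02,t[2]-.11,t[2]+.03); print(np.percentile(k[:,2],[1,50,99]).round(4))
K=near(P,t[:2],.013,t[2]+.014,t[2]+.03); print('top',len(K),K.mean(0).round(4),K[:,2].max())
for dz in (-.08,-.07,-.06,-.03,0,.01):
    k=near(P,t[:2],.014,t[2]+dz,t[2]+dz+.01); print(dz,len(k),k.mean(0).round(4) if len(k) else '')
E
```

```text
31.7833 [ 0.5771 -0.1177  0.21  ] [-0.2  0.9 -1.4]
n 1270 face 0.0546 rim centre above face -0.0003 tilt 0.003
mark 0 rim above face mm -0.3
mark 1 rim above face mm -0.2
mark 2 rim above face mm -0.3
[ 0.57683382 -0.11692688  0.20976659] [-1.79815369e+02 -8.07995409e-02  8.98566328e+01]
[0.1319 0.2245 0.2392]
top 2395 [ 0.5772 -0.1152  0.23  ] 0.23976117092012653
-0.08 96 [ 0.5775 -0.1085  0.135 ]
-0.07 105 [ 0.5773 -0.1083  0.1447]
-0.06 134 [ 0.577  -0.1084  0.1546]
-0.03 202 [ 0.5772 -0.1084  0.185 ]
0 371 [ 0.5774 -0.1084  0.2145]
0.01 1416 [ 0.5773 -0.1135  0.2276]
```

Call:
{"name": "jog_arm", "arguments": {
  "deltas": [
    [1,-0.035,-0.006,0,0,0,0],
    [1,-0.075,-0.014,0,0,0,0],
    [1,-0.115,-0.022,0,0,0,0],
    [1,-0.155,-0.03,0,0,0,0],
    [1,-0.19,-0.037,0,0,0,0],
    [1,-0.215,-0.042,0,0,0,0],
    [1,-0.2228,-0.0432,0,0,0,0],
    [1,-0.2228,-0.0432,0,0,0,0]
  ]
}}

```text
t: 32.55
tool_pos: [0.5332, -0.3412, 0.2097]
eef_rot: [-179.9, -0.0, 89.8]
wrist_force: [0.8, 0.5, -1.5]
finger_gap: 0.0184
```

Call:
{"name": "jog_arm", "arguments": {
  "deltas": [
    [1,0,0,0,0,0,0],
    [1,0,0,0,0,0,0],
    [1,0,0,0,0,0,0],
    [1,0,0,0,0,0,0]
  ]
}}

```text
t: 32.88
tool_pos: [0.5341, -0.3382, 0.2108]
eef_rot: [-179.9, -0.0, 90.0]
wrist_force: [-0.7, 0.3, -0.8]
finger_gap: 0.0184
```

```bash
python3 - <<'E'
from h import *
s=env.state(); c=env.get_calibration('wrist'); im,d=env.grab_frame('wrist'); P=cloud(d,c); t=s['tool_pos']
cv2.imwrite('pics/w8.png',im)
print(t,s['eef_rot'],s['qvel'].round(2))
k=near(P,[.534,-.341],.1,.047,.057); print('stand',len(k),rect_fit(k))
for dz in (-.09,-.08,-.07,-.06,-.03):
    k=near(P,t[:2],.014,t[2]+dz,t[2]+dz+.01); print(dz,len(k),k.mean(0).round(4) if len(k) else '')
E
```

```text
[ 0.53406721 -0.33822676  0.21084331] [-1.79905632e+02 -3.03982207e-02  9.00181085e+01] [-0.33  0.03 -0.24 -0.3  -0.05 -0.05]
stand 4958 [ 0.534 -0.341 80.559 80.164 85.487]
-0.09 33 [ 0.5346 -0.3296  0.1287]
-0.08 98 [ 0.5345 -0.3298  0.1358]
-0.07 110 [ 0.5344 -0.3297  0.1457]
-0.06 130 [ 0.5346 -0.3298  0.1557]
-0.03 213 [ 0.5347 -0.3297  0.1859]
```

Call:
{"name": "jog_arm", "arguments": {
  "deltas": [
    [1,-0.0026,-0.0003,0,0,0,0],
    [1,-0.0026,-0.0003,0.015,0,0,0],
    [1,-0.0026,-0.0003,0.035,0,0,0],
    [1,-0.0026,-0.0003,0.055,0,0,0],
    [1,-0.0026,-0.0003,0.07,0,0,0],
    [1,-0.0026,-0.0003,0.075,0,0,0],
    [1,-0.0026,-0.0003,0.075,0,0,0],
    [1,-0.0026,-0.0003,0.075,0,0,0]
  ]
}}

```text
t: 33.6
tool_pos: [0.5335, -0.3426, 0.1362]
eef_rot: [-179.9, 0.0, 89.9]
wrist_force: [0.0, -0.4, -1.6]
finger_gap: 0.0184
```

Call:
{"name": "jog_arm", "arguments": {
  "deltas": [
    [1,0,0,0,0,0,0],
    [1,0,0,0,0,0,0]
  ]
}}

```text
t: 33.77
tool_pos: [0.5339, -0.343, 0.1371]
eef_rot: [180.0, 0.1, 89.9]
wrist_force: [0.2, 0.0, -1.4]
finger_gap: 0.0185
```

Call:
{"name": "jog_arm", "arguments": {
  "deltas": [
    [1,0.0015,0,0.005,0,0,0],
    [1,0.0015,0,0.012,0,0,0],
    [1,0.0015,0,0.018,0,0,0],
    [1,0.0015,0,0.022,0,0,0],
    [1,0.0015,0,0.025,0,0,0],
    [1,0.0015,0,0.025,0,0,0],
    [1,0.0015,0,0.025,0,0,0],
    [1,0.0015,0,0.025,0,0,0]
  ]
}}

```text
t: 34.43
tool_pos: [0.5328, -0.3407, 0.1116]
eef_rot: [-179.9, -0.0, 89.9]
wrist_force: [-1.4, 0.7, 5.3]
finger_gap: 0.0188
```

Call:
{"name": "jog_arm", "arguments": {
  "deltas": [
    [-1,0,0,0,0,0,0],
    [-1,0,0,0,0,0,0],
    [-1,0,0,0,0,0,0],
    [-1,0,0,0,0,0,0],
    [-1,0,0,0,0,0,0],
    [-1,0,0,-0.01,0,0,0],
    [-1,0,0,-0.03,0,0,0],
    [-1,0,0,-0.07,0,0,0]
  ]
}}

```text
t: 35.1
tool_pos: [0.5309, -0.3391, 0.1773]
eef_rot: [-179.4, -0.4, 89.9]
wrist_force: [0.6, -0.0, 0.2]
finger_gap: 0.0853
```

Call:
{"name": "jog_arm", "arguments": {
  "deltas": [
    [-1,0,0,-0.04,0,0,0],
    [-1,-0.02,0,-0.05,0,0,0],
    [-1,-0.03,0,-0.05,0,0,0],
    [-1,-0.03,0,-0.05,0,0,0],
    [-1,-0.03,0,-0.05,0,0,0]
  ]
}}

```text
t: 35.52
tool_pos: [0.5325, -0.3706, 0.2293]
eef_rot: [-179.8, -0.1, 89.8]
wrist_force: [0.1, 0.4, -1.1]
finger_gap: 0.0852
```

```bash
python3 - <<'E'
from h import *
s=env.state(); print(s['t'],s['tool_pos'],s['eef_rot'],s['qvel'].round(2))
c=env.get_calibration('wrist'); im,d=env.grab_frame('wrist'); P=cloud(d,c)
k=near(P,[.534,-.341],.1,.047,.057); print('stand',len(k),rect_fit(k))
k=near(P,[.534,-.341],.03,.12,.15); print('drift top',len(k),np.percentile(k[:,2],[10,50,90]),k.mean(0),cv2.minEnclosingCircle(k[:,:2].astype(np.float32)))
# top camera: plates again
im,d=env.grab_frame('top'); np.savez('top1.npz',im=im,d=d); cv2.imwrite('pics/top1.png',cv2.resize(im[90:310,70:440],(800,476),interpolation=cv2.INTER_CUBIC))
P=cloud(d,env.get_calibration('top')); 
for n,p in dict(A=[.63,.13],B=[.65,-.213],C=[.452,-.076],D=[.45,-.205]).items():
    k=near(P,p,.07,.026,.045); print(n,len(k),k.mean(0).round(4) if len(k) else '')
E
```

```text
35.5167 [ 0.53247247 -0.370566    0.22934717] [-1.79784630e+02 -1.46759760e-01  8.98432571e+01] [ 0.7   0.37  1.8   0.33  0.18 -0.  ]
stand 5102 [ 0.534 -0.341 80.247 80.202 -4.531]
drift top 552 [0.12907385 0.13144873 0.13241101] [ 0.53349896 -0.33928616  0.13102227] ((0.5334495306015015, -0.3401345908641815), 0.010347811505198479)
A 31 [0.6382 0.1511 0.0337]
B 32 [ 0.6716 -0.2062  0.0342]
C 35 [ 0.4774 -0.0788  0.0338]
D 35 [ 0.4664 -0.1891  0.0337]
```

View pics/top1.png

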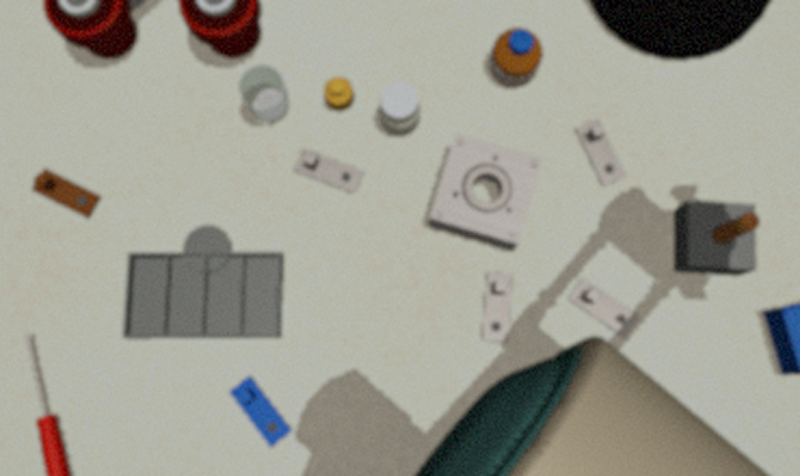

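```bash
cat >> h.py <<'E'
def plate(P,lug):
    k=near(P,lug,.08,.027,.045); 
    L=np.median(near(P,np.median(near(P,lug,.035,.027,.042),0)[:2],.013,.027,.042),0)
    k=near(P,L[:2],.075,.0028,.04)
    # connected blob containing lug (2 mm grid)
    g=np.zeros((100,100),np.uint8); ij=((k[:,:2]-L[:2])/.002+50).astype(int); g[ij[:,0].clip(0,99),ij[:,1].clip(0,99)]=1
    g=cv2.morphologyEx(cv2.morphologyEx(g,cv2.MORPH_CLOSE,np.ones((3,3))),cv2.MORPH_OPEN,np.ones((4,4)))
    n,lab=cv2.connectedComponents(g); k=k[lab[ij[:,0].clip(0,99),ij[:,1].clip(0,99)]==lab[50,50]]
    x,y,w,h,a=rect_fit(k); 
    if np.cos(np.radians(a))*(L[0]-x)+np.sin(np.radians(a))*(L[1]-y)<0: a+=180
    print('plate centre',x,y,'size',w,h,'yaw',a,'lug',L.round(4),'lug dist',np.hypot(L[0]-x,L[1]-y).round(4),'n',len(k))
    u=np.array([np.cos(np.radians(a)),np.sin(np.radians(a))]); lg=np.array([x,y])+.022*u; print('lug from foot',lg.round(4))
    return lg,a
E
python3 - <<'E'
from h import *
plan([[(0,[.60,-.31,.225],104,4),(0,[.69,-.242,.22],117,4)]])
E
```

```text
4x [0, 0.0598, 0.0675, 0.0035, -0.3, -0.2, -14.1] | 4x [0, 0.1279, 0.1574, 0.0084, -0.2, -0.3, -27.1]
```

Call:
{"name": "jog_arm", "arguments": {
  "deltas": [
    [0,0.022,0.025,0.002,-0.3,-0.2,-7],
    [0,0.045,0.052,0.004,-0.3,-0.2,-14],
    [0,0.07,0.082,0.006,-0.3,-0.2,-20],
    [0,0.095,0.114,0.008,-0.2,-0.3,-27],
    [0,0.115,0.14,0.008,-0.2,-0.3,-27],
    [0,0.128,0.157,0.008,-0.2,-0.3,-27],
    [0,0.128,0.157,0.008,-0.2,-0.3,-27],
    [0,0.128,0.157,0.008,-0.2,-0.3,-27]
  ]
}}

```text
t: 36.28
tool_pos: [0.6905, -0.2411, 0.2203]
eef_rot: [-179.9, 0.1, 117.1]
wrist_force: [1.0, 0.1, 0.4]
finger_gap: 0.0426
```

Call:
{"name": "jog_arm", "arguments": {
  "deltas": [
    [0,0,0,0,0,0,0],
    [0,0,0,0,0,0,0],
    [0,0,0,0,0,0,0],
    [0,0,0,0,0,0,0]
  ]
}}

```text
t: 36.62
tool_pos: [0.6896, -0.2442, 0.2227]
eef_rot: [180.0, 0.3, 116.8]
wrist_force: [0.5, 0.8, 0.6]
finger_gap: 0.0427
```

```bash
cat > look.py <<'E'
import sys
from h import *
s=env.state(); print(s['t'],s['tool_pos'].round(4),s['eef_rot'].round(2),s['finger_gap'],s['qvel'].round(2))
c=env.get_calibration('wrist'); im,d=env.grab_frame('wrist'); P=cloud(d,c); cv2.imwrite(f'pics/{sys.argv[1]}.png',im); np.savez('last.npz',im=im,d=d,o=c['origin'],r=c['orientation'])
print('bench z',np.median(P[...,2][np.abs(P[...,2])<.01]))
lg,a=plate(P,[float(sys.argv[2]),float(sys.argv[3])])
yaw=a+90
while yaw>s['eef_rot'][2]+90: yaw-=180
while yaw<s['eef_rot'][2]-90: yaw+=180
zt=.031
plan([[(0,[*lg,s['tool_pos'][2]],yaw,3),(0,[*lg,zt],yaw,5)]])
E
python3 look.py pB .672 -.206
```

```text
36.6167 [ 0.6896 -0.2442  0.2227] [179.97   0.29 116.82] 0.04274147279546389 [ 0.2  -0.02 -0.37  0.05  0.04  0.03]
bench z -0.0003786254253724808
plate centre 0.652 -0.214 size 82.74 31.782 yaw 22.608 lug [ 0.6717 -0.2061  0.0334] lug dist 0.0213 n 1897
lug from foot [ 0.6723 -0.2055]
3x [0, 0.0422, 0.0018, -0.0002, 0, 0.3, 4.2] | 5x [0, 0.0432, 0.0016, 0.1915, 0, 0.3, 4.2]
```

View pics/pB.png

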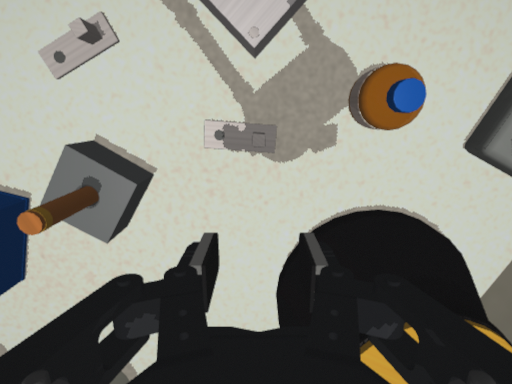

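```bash
python3 - <<'E'
from h import *
z=np.load('last.npz'); c=dict(intrinsics=env.get_calibration('wrist')['intrinsics'],origin=z['o'],orientation=z['r']); P=cloud(z['d'],c)
for zl,zh in ((.02,.05),(.05,.08),(.08,.12),(.12,.16),(.16,.2)):
    q=P[150:,260:].reshape(-1,3); q=q[(q[:,2]>zl)&(q[:,2]<zh)]; dd=np.hypot(*(q[:,:2]-[.672,-.2055]).T); dd2=np.hypot(*(q[:,:2]-[.689,-.244]).T); m=dd2>.075; q=q[m];dd=dd[m]
    if len(q): i=dd.argmin(); print(zl,len(q),dd.min().round(3),q[i].round(3))
E
```

```text
0.02 3486 0.135 [ 0.788 -0.274  0.03 ]
0.05 3681 0.144 [ 0.798 -0.275  0.051]
0.08 3373 0.158 [ 0.815 -0.273  0.081]
0.12 2236 0.177 [ 0.82  -0.302  0.145]
```

Call:
{"name": "jog_arm", "arguments": {
  "deltas": [
    [0,0.03,0.001,0,0,0.3,4.2],
    [0,0.042,0.0018,0.01,0,0.3,4.2],
    [0,0.0422,0.0018,0.05,0,0.3,4.2],
    [0,0.0426,0.0017,0.09,0,0.3,4.2],
    [0,0.0428,0.0017,0.13,0,0.3,4.2],
    [0,0.043,0.0016,0.165,0,0.3,4.2],
    [0,0.0432,0.0016,0.185,0,0.3,4.2],
    [0,0.0432,0.0016,0.19,0,0.3,4.2]
  ]
}}

```text
t: 37.33
tool_pos: [0.6695, -0.204, 0.0275]
eef_rot: [-179.7, -0.4, 112.7]
wrist_force: [0.0, 0.2, -1.2]
finger_gap: 0.0429
```

Call:
{"name": "jog_arm", "arguments": {
  "deltas": [
    [0,0,0,0,0,0,0],
    [0,0,0,0,0,0,0],
    [0,0,0,0,0,0,0]
  ]
}}

```text
t: 37.58
tool_pos: [0.6745, -0.2057, 0.0347]
eef_rot: [179.8, 0.2, 112.7]
wrist_force: [-0.4, -0.5, -0.8]
finger_gap: 0.0427
```

Call:
{"name": "jog_arm", "arguments": {
  "deltas": [
    [1,0,0,0,0,0,0],
    [1,0,0,0,0,0,0],
    [1,0,0,0,0,0,0],
    [1,0,0,0,0,0,0],
    [1,0,0,0,0,0,0]
  ]
}}

```text
t: 38.0
tool_pos: [0.6736, -0.2053, 0.0342]
eef_rot: [179.9, 0.1, 112.7]
wrist_force: [-1.6, -0.6, 7.1]
finger_gap: 0.0122
```

```bash
python3 - <<'E'
from h import *
plan([[(1,[.6736,-.2053,.21],113,5),(1,[.64,-.12,.22],105,3)],[(1,[.50,.14,.22],90,8)],[(1,[.48,.18,.22],90,5)]])
E
```

```text
5x [1, -0.0004, 0.0004, -0.1758, 0.1, 0.1, -0.3] | 3x [1, 0.0913, 0.0024, -0.186, 0.1, 0.1, 7.7]
8x [1, 0.2874, -0.0679, 0, 0, 0, 15]
5x [1, 0.04, -0.02, 0, 0, 0, 0]
```

Call:
{"name": "jog_arm", "arguments": {
  "deltas": [
    [1,0,0,-0.03,0.1,0.1,0],
    [1,0,0,-0.07,0.1,0.1,0],
    [1,0,0,-0.11,0.1,0.1,0],
    [1,0,0,-0.15,0.1,0.1,0],
    [1,0,0,-0.175,0.1,0.1,0],
    [1,0.025,0.001,-0.186,0.1,0.1,3],
    [1,0.058,0.002,-0.186,0.1,0.1,5],
    [1,0.091,0.0024,-0.186,0.1,0.1,7.7]
  ]
}}

```text
t: 38.67
tool_pos: [0.6402, -0.1198, 0.2197]
eef_rot: [179.9, -0.0, 104.8]
wrist_force: [0.7, 1.8, -0.7]
finger_gap: 0.0123
```

Call:
{"name": "jog_arm", "arguments": {
  "deltas": [
    [1,0.038,-0.009,0,0,0,2],
    [1,0.076,-0.018,0,0,0,5],
    [1,0.114,-0.027,0,0,0,8],
    [1,0.152,-0.036,0,0,0,11],
    [1,0.19,-0.045,0,0,0,13],
    [1,0.228,-0.054,0,0,0,15],
    [1,0.265,-0.063,0,0,0,15],
    [1,0.287,-0.068,0,0,0,15]
  ]
}}

```text
t: 39.33
tool_pos: [0.497, 0.1426, 0.2192]
eef_rot: [-179.8, -0.2, 90.1]
wrist_force: [-0.0, 0.4, -1.0]
finger_gap: 0.0122
```

Call:
{"name": "jog_arm", "arguments": {
  "deltas": [
    [1,0.025,-0.013,0,0,0,0],
    [1,0.04,-0.02,0,0,0,0],
    [1,0.04,-0.02,0,0,0,0],
    [1,0.04,-0.02,0,0,0,0],
    [1,0.04,-0.02,0,0,0,0],
    [1,0.04,-0.02,0,0,0,0]
  ]
}}

```text
t: 39.83
tool_pos: [0.4804, 0.1788, 0.2191]
eef_rot: [-179.9, -0.1, 90.0]
wrist_force: [-0.7, -0.2, -0.4]
finger_gap: 0.0122
```

```bash
python3 - <<'E'
from h import *
s=env.state(); print(s['t'],s['tool_pos'].round(4),s['eef_rot'].round(2),s['finger_gap'],s['qvel'].round(2),s['wrist_force'].round(1))
c=env.get_calibration('wrist'); im,d=env.grab_frame('wrist'); P=cloud(d,c); cv2.imwrite('pics/tray.png',im)
np.savez('last.npz',im=im,d=d,o=c['origin'],r=c['orientation'])
k=near(P,[.472,.282],.13,.012,.022); x,y,w,h,a=rect_fit(k); print('tray wall',len(k),x,y,w,h,a)
q=P.reshape(-1,3); t=s['tool_pos']; m=(np.abs(q[:,0]-t[0])<.08)&(np.abs(q[:,1]-t[1])<.06)&(q[:,2]>.155)&(q[:,2]<.20); k=q[m]; print('held',len(k),np.percentile(k[:,2],[2,20,50,80,98]).round(4)); k=k[k[:,2]<.180]; print(rect_fit(k)) if len(k)>5 else 0
E
```

```text
39.8333 [0.4804 0.1788 0.2191] [-1.7994e+02 -7.0000e-02  8.9950e+01] 0.012169170441547188 [-0.4   0.19  0.06  0.08  0.12  0.14] [-0.7 -0.2 -0.4]
tray wall 3064 0.439 0.273 172.212 171.533 -0.219
held 5405 [0.1872 0.189  0.1895 0.1901 0.1936]
```

View pics/tray.png

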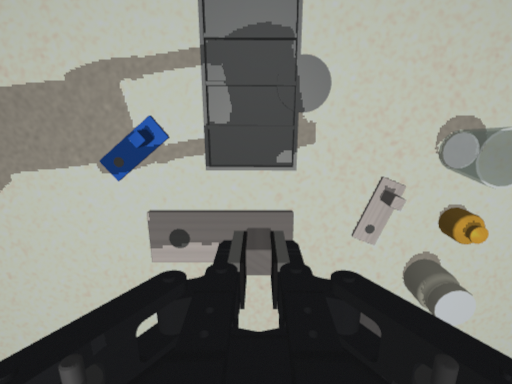

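```bash
python3 - <<'E'
from h import *
z=np.load('last.npz'); c=dict(intrinsics=env.get_calibration('wrist')['intrinsics'],origin=z['o'],orientation=z['r']); P=cloud(z['d'],c)
q=P.reshape(-1,3); k=q[(q[:,2]>.012)&(q[:,2]<.022)&(q[:,0]>.41)&(q[:,0]<.54)&(q[:,1]>.17)&(q[:,1]<.40)]
print(rect_fit(k), 'x',np.percentile(k[:,0],[.5,99.5]).round(4),'y',np.percentile(k[:,1],[.5,99.5]).round(4))
h,e=np.histogram(k[:,1],np.arange(.18,.385,.002)); print([(round(e[i]+.001,3),int(h[i])) for i in range(len(h)) if h[i]>35])
h,e=np.histogram(k[:,0],np.arange(.41,.54,.002)); print([(round(e[i]+.001,3),int(h[i])) for i in range(len(h)) if h[i]>35])
k=q[(q[:,2]>.186)&(q[:,2]<.193)&(abs(q[:,1]-.1788)<.05)&(q[:,0]>.36)&(q[:,0]<.56)]; print('foot',rect_fit(k),k.min(0),k.max(0))
E
```

```text
[  0.473   0.273 171.531 104.258  89.782] x [0.4207 0.5246] y [0.1877 0.3561]
[(np.float64(0.187), 84), (np.float64(0.189), 110), (np.float64(0.191), 169), (np.float64(0.233), 102), (np.float64(0.235), 188), (np.float64(0.237), 99), (np.float64(0.279), 107), (np.float64(0.281), 196), (np.float64(0.283), 106), (np.float64(0.325), 207), (np.float64(0.327), 215), (np.float64(0.329), 104)]
[(np.float64(0.421), 208), (np.float64(0.423), 320), (np.float64(0.425), 268), (np.float64(0.521), 326), (np.float64(0.523), 318), (np.float64(0.525), 106)]
foot [ 4.5900e-01  1.7900e-01  8.4017e+01  3.2491e+01 -5.8000e-02] [0.41699969 0.16288414 0.18600493] [0.50102788 0.19538186 0.19297504]
```

Call:
{"name": "jog_arm", "arguments": {
  "deltas": [
    [1,0.025,0.012,0,0,0,0],
    [1,0.0332,0.014,0.01,0,0,0],
    [1,0.0332,0.014,0.045,0,0,0],
    [1,0.0332,0.014,0.085,0,0,0],
    [1,0.0332,0.014,0.12,0,0,0],
    [1,0.0332,0.014,0.145,0,0,0],
    [1,0.0332,0.014,0.15,0,0,0],
    [1,0.0332,0.014,0.15,0,0,0]
  ]
}}

```text
t: 40.55
tool_pos: [0.4922, 0.2121, 0.0669]
eef_rot: [-179.6, -0.0, 90.0]
wrist_force: [0.1, -0.2, -0.8]
finger_gap: 0.0123
```

Call:
{"name": "jog_arm", "arguments": {
  "deltas": [
    [1,0,0,0,0,0,0],
    [1,0,0,0,0,0,0],
    [1,0,0,0,0,0,0]
  ]
}}

```text
t: 40.8
tool_pos: [0.4952, 0.2134, 0.071]
eef_rot: [179.9, -0.2, 90.0]
wrist_force: [-0.7, 0.1, -0.4]
finger_gap: 0.0123
```

Call:
{"name": "jog_arm", "arguments": {
  "deltas": [
    [1,-0.001,-0.0005,0.008,0,0,0],
    [1,-0.001,-0.0005,0.016,0,0,0],
    [1,-0.001,-0.0005,0.024,0,0,0],
    [1,-0.001,-0.0005,0.028,0,0,0],
    [1,-0.001,-0.0005,0.0315,0,0,0],
    [1,-0.001,-0.0005,0.0315,0,0,0],
    [1,-0.001,-0.0005,0.0315,0,0,0],
    [1,-0.001,-0.0005,0.0315,0,0,0]
  ]
}}

```text
t: 41.47
tool_pos: [0.4922, 0.2119, 0.0382]
eef_rot: [-179.8, -0.1, 90.0]
wrist_force: [-3.5, -0.6, 8.6]
finger_gap: 0.0123
```

Call:
{"name": "jog_arm", "arguments": {
  "deltas": [
    [0,0,0,0,0,0,0],
    [0,0,0,0,0,0,0],
    [0,0,0,0,0,0,0],
    [0,0,0,0,0,0,0],
    [0,0,0,-0.01,0,0,0],
    [0,0,0,-0.05,0,0,0],
    [0,0,0,-0.09,0,0,0],
    [0,0,0,-0.13,0,0,0]
  ]
}}

```text
t: 42.13
tool_pos: [0.4928, 0.2117, 0.1692]
eef_rot: [-179.8, -0.1, 90.0]
wrist_force: [1.4, -0.4, -0.6]
finger_gap: 0.0426
```

Call:
{"name": "jog_arm", "arguments": {
  "deltas": [
    [0,0,0,-0.04,0,0,0],
    [0,-0.03,0,-0.05,0,0,0],
    [0,-0.04,0,-0.05,0,0,0],
    [0,-0.04,0,-0.05,0,0,0],
    [0,-0.04,0,-0.05,0,0,0]
  ]
}}

```text
t: 42.55
tool_pos: [0.4925, 0.1716, 0.2166]
eef_rot: [-179.8, -0.1, 89.9]
wrist_force: [-0.5, -0.1, -0.1]
finger_gap: 0.0425
```

```bash
cat > traychk.py <<'E'
from h import *
s=env.state(); print(s['t'],s['tool_pos'].round(4),s['eef_rot'].round(2),s['finger_gap'],s['qvel'].round(2))
c=env.get_calibration('wrist'); im,d=env.grab_frame('wrist'); P=cloud(d,c); cv2.imwrite('pics/traychk.png',im); np.savez('last.npz',im=im,d=d,o=c['origin'],r=c['orientation'])
q=P.reshape(-1,3)
for y in (.212,.258,.304,.350):
    k=q[(q[:,2]>.0068)&(q[:,2]<.0112)&(abs(q[:,1]-y)<.0205)&(abs(q[:,0]-.473)<.0475)]
    L=q[(q[:,2]>.030)&(q[:,2]<.046)&(abs(q[:,1]-y)<.02)&(abs(q[:,0]-.473)<.0475)]
    if len(L)>20:
        A=np.c_[k[:,:2]-k[:,:2].mean(0),np.ones(len(k))]; m=np.linalg.lstsq(A,k[:,2],rcond=None)[0]
        print(y,'foot',len(k),rect_fit(k),'plane',m.round(3),'lug',L.mean(0).round(4))
    else: print(y,'empty',len(k))
E
python3 traychk.py
```

```text
42.55 [0.4925 0.1716 0.2166] [-1.7979e+02 -1.3000e-01  8.9900e+01] 0.042485559852961464 [ 1.11  1.16  0.52  0.29 -0.19  0.03]
0.212 foot 1845 [ 4.7500e-01  2.1000e-01  9.1208e+01  3.6151e+01 -3.3000e-02] plane [ 0.001 -0.     0.009] lug [0.4932 0.2128 0.0372]
0.258 empty 268
0.304 empty 268
0.35 empty 1
```

Call:
{"name": "jog_arm", "arguments": {
  "deltas": [
    [0,-0.004,0.02,0,0,0,-7],
    [0,-0.008,0.04,0,0,0,-14],
    [0,-0.012,0.06,0,0,0,-21],
    [0,-0.016,0.08,0,0,0,-28],
    [0,-0.02,0.1,0,0,0,-35],
    [0,-0.024,0.12,0,0,0,-42],
    [0,-0.028,0.14,0,0,0,-49],
    [0,-0.032,0.16,0,0,0,-56]
  ]
}}

```text
t: 43.27
tool_pos: [0.6535, 0.1408, 0.2146]
eef_rot: [-179.9, -0.3, 146.4]
wrist_force: [-0.5, 0.6, -0.6]
finger_gap: 0.0426
```

```bash
python3 - <<'E'
from h import *
s=env.state(); print(s['t'],s['tool_pos'].round(4),s['eef_rot'].round(2))
plan([[(0,[.675,.135,.22],156,7)]],([.4925+.16,.1716-.032,.2166],146))
E
```

```text
43.2667 [0.6535 0.1408 0.2146] [-179.92   -0.34  146.39]
7x [0, -0.0212, 0.0088, -0.0034, 0, 0, -10]
```

Call:
{"name": "jog_arm", "arguments": {
  "deltas": [
    [0,-0.01,0.004,-0.002,0,0,-6],
    [0,-0.021,0.009,-0.0034,0,0,-10],
    [0,-0.021,0.009,-0.0034,0,0,-10],
    [0,-0.021,0.009,-0.0034,0,0,-10],
    [0,-0.021,0.009,-0.0034,0,0,-10],
    [0,-0.021,0.009,-0.0034,0,0,-10]
  ]
}}

```text
t: 43.77
tool_pos: [0.6746, 0.1362, 0.2198]
eef_rot: [180.0, -0.2, 156.0]
wrist_force: [-0.4, 0.8, -0.5]
finger_gap: 0.0427
```

```bash
python3 look.py pA .6382 .1511
```

```text
43.7667 [0.6746 0.1362 0.2198] [179.99  -0.23 155.99] 0.042744866644937984 [-0.16 -0.51 -0.29 -0.18 -0.05 -0.29]
bench z -0.00035837373454281063
plate centre 0.63 0.132 size 82.647 31.861 yaw 68.501 lug [0.6376 0.1523 0.0336] lug dist 0.0217 n 1878
lug from foot [0.6381 0.1525]
3x [0, 0.0403, 0, 0.0005, 0, -0.2, -2.5] | 5x [0, 0.0396, -0.0001, 0.1894, 0, -0.2, -2.5]
```

Call:
{"name": "jog_arm", "arguments": {
  "deltas": [
    [0,0.03,0,0,0,-0.2,-2.5],
    [0,0.04,0,0.01,0,-0.2,-2.5],
    [0,0.04,0,0.05,0,-0.2,-2.5],
    [0,0.04,0,0.09,0,-0.2,-2.5],
    [0,0.04,0,0.13,0,-0.2,-2.5],
    [0,0.0396,0,0.165,0,-0.2,-2.5],
    [0,0.0396,0,0.185,0,-0.2,-2.5],
    [0,0.0396,0,0.19,0,-0.2,-2.5]
  ]
}}

```text
t: 44.48
tool_pos: [0.6355, 0.1518, 0.0264]
eef_rot: [-179.8, -0.4, 158.5]
wrist_force: [-1.1, -0.6, -0.4]
finger_gap: 0.0431
```

Call:
{"name": "jog_arm", "arguments": {
  "deltas": [
    [0,0,0,0,0,0,0],
    [0,0,0,0,0,0,0],
    [0,0,0,0,0,0,0]
  ]
}}

```text
t: 44.73
tool_pos: [0.641, 0.1523, 0.033]
eef_rot: [179.8, 0.3, 158.5]
wrist_force: [0.2, -0.5, 0.2]
finger_gap: 0.0427
```

Call:
{"name": "jog_arm", "arguments": {
  "deltas": [
    [1,0,0,0,0,0,0],
    [1,0,0,0,0,0,0],
    [1,0,0,0,0,0,0],
    [1,0,0,0,0,0,0],
    [1,0,0,0,0,0,0]
  ]
}}

```text
t: 45.15
tool_pos: [0.6404, 0.152, 0.0325]
eef_rot: [179.9, 0.2, 158.5]
wrist_force: [-1.1, -0.8, 6.0]
finger_gap: 0.0121
```

```bash
python3 - <<'E'
from h import *
plan([[(1,[.638,.1525,.20],158.5,5),(1,[.61,.16,.21],146,3)],[(1,[.4946,.225,.21],90,8)]])
E
```

```text
5x [1, 0.0017, 0, -0.1675, 0.1, 0.2, 0] | 3x [1, 0.0305, -0.0033, -0.1776, 0.2, 0.2, 12.5]
8x [1, 0.132, -0.0106, -0.0001, 0, 0, 56]
```

Call:
{"name": "jog_arm", "arguments": {
  "deltas": [
    [1,0,0,-0.03,0.1,0.2,0],
    [1,0,0,-0.07,0.1,0.2,0],
    [1,0,0,-0.11,0.1,0.2,0],
    [1,0,0,-0.15,0.1,0.2,0],
    [1,0,0,-0.17,0.1,0.2,0],
    [1,0.01,-0.001,-0.1776,0.1,0.2,4],
    [1,0.02,-0.002,-0.1776,0.1,0.2,8],
    [1,0.0305,-0.0033,-0.1776,0.1,0.2,12.5]
  ]
}}

```text
t: 45.82
tool_pos: [0.6095, 0.1601, 0.2095]
eef_rot: [180.0, -0.0, 145.8]
wrist_force: [-0.2, -0.5, -1.9]
finger_gap: 0.0126
```

Call:
{"name": "jog_arm", "arguments": {
  "deltas": [
    [1,0.017,-0.001,0,0,0,7],
    [1,0.034,-0.002,0,0,0,14],
    [1,0.05,-0.004,0,0,0,21],
    [1,0.067,-0.005,0,0,0,28],
    [1,0.084,-0.007,0,0,0,35],
    [1,0.1,-0.008,0,0,0,42],
    [1,0.116,-0.009,0,0,0,49],
    [1,0.132,-0.0106,0,0,0,56]
  ]
}}

```text
t: 46.48
tool_pos: [0.4932, 0.2253, 0.2086]
eef_rot: [-179.9, -0.0, 89.7]
wrist_force: [-0.9, 0.2, -0.9]
finger_gap: 0.0127
```

Call:
{"name": "jog_arm", "arguments": {
  "deltas": [
    [1,0,0,0,0,0,0],
    [1,0,0,0,0,0,0],
    [1,0,0,0,0,0,0],
    [1,0,0,0,0,0,0]
  ]
}}

```text
t: 46.82
tool_pos: [0.495, 0.2247, 0.2086]
eef_rot: [-179.9, -0.0, 90.1]
wrist_force: [0.2, 0.4, -1.0]
finger_gap: 0.0123
```

```bash
cat > held.py <<'E'
import sys
from h import *
yc=float(sys.argv[1]); s=env.state(); t=s['tool_pos']; print(s['t'],t.round(4),s['eef_rot'].round(2),s['finger_gap'],s['qvel'].round(2))
c=env.get_calibration('wrist'); im,d=env.grab_frame('wrist'); P=cloud(d,c); cv2.imwrite('pics/held.png',im); np.savez('last.npz',im=im,d=d,o=c['origin'],r=c['orientation'])
q=P.reshape(-1,3); k=q[(q[:,2]>t[2]-.034)&(q[:,2]<t[2]-.025)&(abs(q[:,1]-t[1])<.05)&(abs(q[:,0]-t[0]+.022)<.06)]
zf=np.median(k[:,2]); k=k[abs(k[:,2]-zf)<.003]; f=rect_fit(k); print('foot top',zf.round(4),'rect',f,'plate-TCP',(f[:2]-t[:2]).round(4))
p=[.473-(f[0]-t[0]),yc-(f[1]-t[1])]; yw=s['eef_rot'][2]-f[4]-.2; zd=t[2]-(zf-.005)+.004; print('underside below TCP',(t[2]-zf+.005).round(4),'TCP target',np.round(p,4),'z',zd.round(4))
plan([[(1,[*p,t[2]],yw,3),(1,[*p,zd+.03],yw,5)]])
E
python3 held.py .258
```

```text
46.8167 [0.495  0.2247 0.2086] [-1.7992e+02 -2.0000e-02  9.0060e+01] 0.01230527921277701 [-0.11  0.15 -0.07  0.21  0.13  0.37]
foot top 0.1808 rect [ 0.474  0.228 84.111 32.268  0.429] plate-TCP [-0.021   0.0033]
underside below TCP 0.0328 TCP target [0.494  0.2547] z 0.0368
3x [1, 0.03, -0.0009, -0.0001, -0.1, 0, 0.6] | 5x [1, 0.03, -0.0007, 0.1417, -0.1, 0, 0.6]
```

Call:
{"name": "jog_arm", "arguments": {
  "deltas": [
    [1,0.02,0,0,-0.1,0,0.6],
    [1,0.03,-0.0008,0.01,-0.1,0,0.6],
    [1,0.03,-0.0008,0.04,-0.1,0,0.6],
    [1,0.03,-0.0008,0.075,-0.1,0,0.6],
    [1,0.03,-0.0008,0.11,-0.1,0,0.6],
    [1,0.03,-0.0008,0.135,-0.1,0,0.6],
    [1,0.03,-0.0008,0.141,-0.1,0,0.6],
    [1,0.03,-0.0008,0.141,-0.1,0,0.6]
  ]
}}

```text
t: 47.53
tool_pos: [0.4915, 0.2544, 0.065]
eef_rot: [-179.7, 0.1, 89.4]
wrist_force: [-0.7, -0.5, -0.5]
finger_gap: 0.0124
```

Call:
{"name": "jog_arm", "arguments": {
  "deltas": [
    [1,0,0,0,0,0,0],
    [1,0,0,0,0,0,0],
    [1,0,0,0,0,0,0]
  ]
}}

```text
t: 47.78
tool_pos: [0.4945, 0.2556, 0.0694]
eef_rot: [179.8, -0.1, 89.4]
wrist_force: [-0.2, -0.2, -1.2]
finger_gap: 0.0124
```

Call:
{"name": "jog_arm", "arguments": {
  "deltas": [
    [1,-0.0008,0,0.008,0,0,0],
    [1,-0.0008,0,0.016,0,0,0],
    [1,-0.0008,0,0.024,0,0,0],
    [1,-0.0008,0,0.028,0,0,0],
    [1,-0.0008,0,0.0315,0,0,0],
    [1,-0.0008,0,0.0315,0,0,0],
    [1,-0.0008,0,0.0315,0,0,0],
    [1,-0.0008,0,0.0315,0,0,0]
  ]
}}

```text
t: 48.45
tool_pos: [0.4922, 0.2541, 0.0365]
eef_rot: [-179.9, 0.0, 89.4]
wrist_force: [-2.6, -1.7, 6.7]
finger_gap: 0.0122
```

Call:
{"name": "jog_arm", "arguments": {
  "deltas": [
    [0,0,0,0,0,0,0],
    [0,0,0,0,0,0,0],
    [0,0,0,0,0,0,0],
    [0,0,0,0,0,0,0],
    [0,0,0,-0.01,0,0,0],
    [0,0,0,-0.05,0,0,0],
    [0,0,0,-0.09,0,0,0],
    [0,0,0,-0.13,0,0,0]
  ]
}}

```text
t: 49.12
tool_pos: [0.4925, 0.254, 0.1677]
eef_rot: [-179.9, -0.0, 89.4]
wrist_force: [1.8, 0.4, -0.3]
finger_gap: 0.0426
```

Call:
{"name": "jog_arm", "arguments": {
  "deltas": [
    [0,0,0,-0.04,0,0,0],
    [0,-0.04,0,-0.05,0,0,0],
    [0,-0.08,0,-0.05,0,0,0],
    [0,-0.08,0,-0.05,0,0,0],
    [0,-0.08,0,-0.05,0,0,0],
    [0,-0.08,0,-0.05,0,0,0]
  ]
}}

```text
t: 49.62
tool_pos: [0.4922, 0.1744, 0.2163]
eef_rot: [-180.0, -0.1, 89.3]
wrist_force: [0.0, 0.4, 0.9]
finger_gap: 0.0426
```

```bash
python3 traychk.py; python3 - <<'E'
from h import *
plan([[(0,[.477,-.05,.22],87,6)],[(0,[.477,-.12,.22],87,6)]])
E
```

```text
49.6167 [0.4922 0.1744 0.2163] [-1.7999e+02 -8.0000e-02  8.9350e+01] 0.04264795444544847 [ 1.22  0.9  -0.15  0.13 -0.19 -0.11]
0.212 foot 1862 [4.7500e-01 2.1000e-01 9.1481e+01 3.6720e+01 2.5000e-02] plane [0.    0.001 0.009] lug [0.4928 0.2124 0.0375]
0.258 foot 2225 [ 0.475  0.261 90.72  36.58  -0.683] plane [-0.005 -0.003  0.009] lug [0.4929 0.2571 0.0376]
0.304 empty 270
0.35 empty 0
6x [0, -0.225, -0.0128, -0.0043, 0, -0.1, 2.4]
6x [0, -0.0699, 0.0037, 0.0001, 0, 0, 0]
```

Two plates lie flat. Next, plate C.

Call:
{"name": "jog_arm", "arguments": {
  "deltas": [
    [0,-0.035,-0.002,-0.004,0,-0.1,2.4],
    [0,-0.075,-0.004,-0.004,0,-0.1,2.4],
    [0,-0.115,-0.006,-0.004,0,-0.1,2.4],
    [0,-0.155,-0.008,-0.004,0,-0.1,2.4],
    [0,-0.195,-0.01,-0.004,0,-0.1,2.4],
    [0,-0.235,-0.012,-0.004,0,-0.1,2.4],
    [0,-0.27,-0.013,-0.004,0,-0.1,2.4],
    [0,-0.295,-0.013,-0.004,0,-0.1,2.4]
  ]
}}

```text
t: 50.33
tool_pos: [0.4764, -0.1224, 0.2195]
eef_rot: [-179.9, 0.1, 87.0]
wrist_force: [1.4, -0.6, -0.2]
finger_gap: 0.0427
```

Call:
{"name": "jog_arm", "arguments": {
  "deltas": [
    [0,0,0,0,0,0,0],
    [0,0,0,0,0,0,0],
    [0,0,0,0,0,0,0],
    [0,0,0,0,0,0,0],
    [0,0,0,0,0,0,0]
  ]
}}

```text
t: 50.75
tool_pos: [0.4763, -0.1191, 0.2197]
eef_rot: [-180.0, 0.0, 87.1]
wrist_force: [0.4, 0.9, 0.7]
finger_gap: 0.0424
```

```bash
python3 look.py pC .4774 -.0788
```

```text
50.75 [ 0.4763 -0.1191  0.2197] [-1.7995e+02  5.0000e-02  8.7140e+01] 0.042445305950900736 [-0.19 -0.15 -0.09 -0.11 -0.12 -0.04]
bench z -0.0004141191206810668
plate centre 0.456 -0.076 size 83.195 30.681 yaw -5.907 lug [ 0.4775 -0.0787  0.0335] lug dist 0.0217 n 1864
lug from foot [ 0.4779 -0.0783]
3x [0, 0.041, -0.0004, 0, 0, 0.1, 3] | 5x [0, 0.0412, -0.0003, 0.1888, 0, 0.1, 3]
```

Call:
{"name": "jog_arm", "arguments": {
  "deltas": [
    [0,0.03,0,0,0,0.1,3],
    [0,0.041,-0.0004,0.01,0,0.1,3],
    [0,0.041,-0.0004,0.05,0,0.1,3],
    [0,0.041,-0.0004,0.09,0,0.1,3],
    [0,0.041,-0.0004,0.13,0,0.1,3],
    [0,0.041,-0.0004,0.165,0,0.1,3],
    [0,0.0412,-0.0004,0.185,0,0.1,3],
    [0,0.0412,-0.0004,0.19,0,0.1,3]
  ]
}}

```text
t: 51.47
tool_pos: [0.4751, -0.078, 0.0266]
eef_rot: [-179.6, -0.1, 84.1]
wrist_force: [-0.6, 0.2, 0.0]
finger_gap: 0.0427
```

Call:
{"name": "jog_arm", "arguments": {
  "deltas": [
    [0,0,0,0,0,0,0],
    [0,0,0,0,0,0,0],
    [0,0,0,0,0,0,0]
  ]
}}

```text
t: 51.72
tool_pos: [0.4794, -0.0799, 0.0314]
eef_rot: [179.8, 0.0, 84.0]
wrist_force: [0.6, -0.2, 0.8]
finger_gap: 0.0426
```

Call:
{"name": "jog_arm", "arguments": {
  "deltas": [
    [1,0,0,0,0,0,0],
    [1,0,0,0,0,0,0],
    [1,0,0,0,0,0,0],
    [1,0,0,0,0,0,0],
    [1,0,0,0,0,0,0]
  ]
}}

```text
t: 52.13
tool_pos: [0.4786, -0.0799, 0.0312]
eef_rot: [179.9, 0.0, 84.0]
wrist_force: [-0.8, 0.7, 6.6]
finger_gap: 0.0125
```

```bash
python3 - <<'E'
from h import *
plan([[(1,[.478,-.0785,.21],84,6)],[(1,[.4946,.265,.21],90,8)]])
E
```

```text
6x [1, 0.0014, -0.0004, -0.1788, 0.1, 0, 0]
8x [1, 0.3433, -0.0193, 0, 0, 0, -6]
```

Call:
{"name": "jog_arm", "arguments": {
  "deltas": [
    [1,0,0,-0.03,0,0,0],
    [1,0,0,-0.07,0,0,0],
    [1,0,0,-0.11,0,0,0],
    [1,0,0,-0.15,0,0,0],
    [1,0.01,0,-0.1788,0,0,-2],
    [1,0.04,-0.002,-0.1788,0,0,-4],
    [1,0.08,-0.004,-0.1788,0,0,-6],
    [1,0.12,-0.006,-0.1788,0,0,-6]
  ]
}}

```text
t: 52.8
tool_pos: [0.4846, 0.0408, 0.2101]
eef_rot: [179.8, -0.0, 89.9]
wrist_force: [0.7, -0.9, -2.3]
finger_gap: 0.0126
```

Call:
{"name": "jog_arm", "arguments": {
  "deltas": [
    [1,0.04,0.002,0,0,0,0],
    [1,0.08,0.004,0,0,0,0],
    [1,0.12,0.006,0,0,0,0],
    [1,0.16,0.008,0,0,0,0],
    [1,0.195,0.01,0,0,0,0],
    [1,0.22,0.011,0,0,0,0],
    [1,0.225,0.011,0,0,0,0],
    [1,0.225,0.011,0,0,0,0]
  ]
}}

```text
t: 53.47
tool_pos: [0.495, 0.2667, 0.2088]
eef_rot: [-180.0, -0.0, 90.2]
wrist_force: [0.5, -2.0, -2.2]
finger_gap: 0.0124
```

Call:
{"name": "jog_arm", "arguments": {
  "deltas": [
    [1,0,0,0,0,0,0],
    [1,0,0,0,0,0,0],
    [1,0,0,0,0,0,0],
    [1,0,0,0,0,0,0]
  ]
}}

```text
t: 53.8
tool_pos: [0.4955, 0.2639, 0.2089]
eef_rot: [-180.0, -0.0, 89.9]
wrist_force: [0.4, -0.2, -1.7]
finger_gap: 0.0126
```

```bash
python3 held.py .304
```

```text
53.8 [0.4955 0.2639 0.2089] [-1.7998e+02 -1.0000e-02  8.9910e+01] 0.012583096732114005 [ 0.24  0.1  -0.17  0.11 -0.07 -0.03]
foot top 0.1823 rect [4.7400e-01 2.6500e-01 8.4307e+01 3.2465e+01 2.2000e-02] plate-TCP [-0.0215  0.0011]
underside below TCP 0.0316 TCP target [0.4945 0.3029] z 0.0356
3x [1, 0.0389, -0.0011, 0, 0, 0, 0.2] | 5x [1, 0.0388, -0.0011, 0.1433, 0, 0, 0.2]
```

Call:
{"name": "jog_arm", "arguments": {
  "deltas": [
    [1,0.025,0,0,0,0,0.2],
    [1,0.039,-0.001,0.01,0,0,0.2],
    [1,0.039,-0.001,0.04,0,0,0.2],
    [1,0.039,-0.001,0.075,0,0,0.2],
    [1,0.039,-0.001,0.11,0,0,0.2],
    [1,0.039,-0.001,0.135,0,0,0.2],
    [1,0.039,-0.001,0.142,0,0,0.2],
    [1,0.039,-0.001,0.142,0,0,0.2]
  ]
}}

```text
t: 54.52
tool_pos: [0.4926, 0.3034, 0.0641]
eef_rot: [-179.7, 0.1, 89.8]
wrist_force: [-0.1, 0.0, -0.2]
finger_gap: 0.0127
```

Call:
{"name": "jog_arm", "arguments": {
  "deltas": [
    [1,0,0,0,0,0,0],
    [1,0,0,0,0,0,0],
    [1,0,0,0,0,0,0]
  ]
}}

```text
t: 54.77
tool_pos: [0.4958, 0.3049, 0.0688]
eef_rot: [179.8, -0.1, 89.8]
wrist_force: [-0.3, 0.4, -1.0]
finger_gap: 0.0125
```

Call:
{"name": "jog_arm", "arguments": {
  "deltas": [
    [1,-0.001,-0.0005,0.008,0,0,0],
    [1,-0.001,-0.0005,0.016,0,0,0],
    [1,-0.001,-0.0005,0.024,0,0,0],
    [1,-0.001,-0.0005,0.028,0,0,0],
    [1,-0.001,-0.0005,0.0323,0,0,0],
    [1,-0.001,-0.0005,0.0323,0,0,0],
    [1,-0.001,-0.0005,0.0323,0,0,0],
    [1,-0.001,-0.0005,0.0323,0,0,0]
  ]
}}

```text
t: 55.43
tool_pos: [0.4932, 0.303, 0.0352]
eef_rot: [-179.9, 0.0, 89.8]
wrist_force: [-2.3, -1.6, 7.7]
finger_gap: 0.0124
```

Call:
{"name": "jog_arm", "arguments": {
  "deltas": [
    [0,0,0,0,0,0,0],
    [0,0,0,0,0,0,0],
    [0,0,0,0,0,0,0],
    [0,0,0,0,0,0,0],
    [0,0,0,-0.01,0,0,0],
    [0,0,0,-0.05,0,0,0],
    [0,0,0,-0.09,0,0,0],
    [0,0,0,-0.13,0,0,0]
  ]
}}

```text
t: 56.1
tool_pos: [0.4935, 0.303, 0.1661]
eef_rot: [-179.9, 0.0, 89.8]
wrist_force: [1.4, 1.0, -0.3]
finger_gap: 0.0425
```

Call:
{"name": "jog_arm", "arguments": {
  "deltas": [
    [0,0,0,-0.04,0,0,0],
    [0,-0.04,0,-0.05,0,0,0],
    [0,-0.08,0,-0.05,0,0,0],
    [0,-0.09,0,-0.05,0,0,0],
    [0,-0.09,0,-0.05,0,0,0],
    [0,-0.09,0,-0.05,0,0,0]
  ]
}}

```text
t: 56.6
tool_pos: [0.4936, 0.2131, 0.2148]
eef_rot: [-180.0, -0.1, 89.7]
wrist_force: [0.8, 0.9, -0.1]
finger_gap: 0.0426
```

```bash
python3 traychk.py; python3 - <<'E'
from h import *
plan([[(0,[.497,-.06,.22],118,8)],[(0,[.498,-.213,.22],143,6)]])
E
```

```text
56.6 [0.4936 0.2131 0.2148] [-1.7999e+02 -9.0000e-02  8.9700e+01] 0.04257117958745253 [ 1.55  1.07 -0.54  0.35 -0.37 -0.08]
0.212 foot 1673 [ 0.474  0.211 93.894 38.215  2.201] plane [-0.    -0.001  0.009] lug [0.4928 0.213  0.0373]
0.258 foot 2069 [ 0.475  0.259 91.359 37.873 -0.349] plane [-0.004 -0.006  0.009] lug [0.4931 0.2575 0.0376]
0.304 foot 2290 [ 0.475  0.302 90.331 35.201 -0.528] plane [-0.002  0.003  0.009] lug [0.4939 0.3034 0.0372]
0.35 empty 1
8x [0, -0.2737, 0.0045, -0.0059, 0, -0.1, -28.2]
6x [0, -0.1356, -0.0709, 0, 0, 0, -25]
```

Call:
{"name": "jog_arm", "arguments": {
  "deltas": [
    [0,-0.034,0.001,-0.005,0,-0.1,-4],
    [0,-0.068,0.001,-0.005,0,-0.1,-8],
    [0,-0.102,0.002,-0.005,0,-0.1,-12],
    [0,-0.136,0.002,-0.005,0,-0.1,-16],
    [0,-0.17,0.003,-0.005,0,-0.1,-20],
    [0,-0.205,0.003,-0.005,0,-0.1,-24],
    [0,-0.24,0.004,-0.005,0,-0.1,-28],
    [0,-0.274,0.0045,-0.005,0,-0.1,-28.2]
  ]
}}

```text
t: 57.32
tool_pos: [0.4978, -0.0611, 0.2189]
eef_rot: [-180.0, 0.0, 118.2]
wrist_force: [-0.1, 0.1, 0.1]
finger_gap: 0.0427
```

Call:
{"name": "jog_arm", "arguments": {
  "deltas": [
    [0,-0.03,-0.015,0,0,0,-6],
    [0,-0.06,-0.03,0,0,0,-12],
    [0,-0.09,-0.047,0,0,0,-18],
    [0,-0.12,-0.062,0,0,0,-25],
    [0,-0.1356,-0.071,0,0,0,-25],
    [0,-0.1356,-0.071,0,0,0,-25],
    [0,-0.1356,-0.071,0,0,0,-25],
    [0,-0.1356,-0.071,0,0,0,-25]
  ]
}}

```text
t: 57.98
tool_pos: [0.4985, -0.2123, 0.2189]
eef_rot: [-180.0, -0.1, 143.1]
wrist_force: [0.0, 0.4, 0.9]
finger_gap: 0.0429
```

Call:
{"name": "jog_arm", "arguments": {
  "deltas": [
    [0,0,0,0,0,0,0],
    [0,0,0,0,0,0,0]
  ]
}}

```text
t: 58.15
tool_pos: [0.4984, -0.2123, 0.2195]
eef_rot: [-180.0, 0.0, 143.1]
wrist_force: [-0.1, -0.3, -0.2]
finger_gap: 0.0426
```

```bash
python3 look.py pD .4664 -.1891
```

```text
58.15 [ 0.4984 -0.2123  0.2195] [-1.7997e+02  2.0000e-02  1.4312e+02] 0.04256854379010237 [-0.31 -0.16 -0.1  -0.31 -0.08 -0.13]
bench z -0.0003618233958959105
plate centre 0.453 -0.207 size 82.284 31.994 yaw 54.304 lug [ 0.4657 -0.1893  0.0335] lug dist 0.0218 n 1915
lug from foot [ 0.4658 -0.1891]
3x [0, 0.04, -0.0008, 0.0001, 0, 0, -1.2] | 5x [0, 0.0402, -0.0007, 0.1885, 0, 0, -1.2]
```

Call:
{"name": "jog_arm", "arguments": {
  "deltas": [
    [0,0.03,0,0,0,0,-1.2],
    [0,0.04,-0.0007,0.01,0,0,-1.2],
    [0,0.04,-0.0007,0.05,0,0,-1.2],
    [0,0.04,-0.0007,0.09,0,0,-1.2],
    [0,0.04,-0.0007,0.13,0,0,-1.2],
    [0,0.04,-0.0007,0.165,0,0,-1.2],
    [0,0.04,-0.0007,0.185,0,0,-1.2],
    [0,0.04,-0.0007,0.19,0,0,-1.2]
  ]
}}

```text
t: 58.87
tool_pos: [0.4634, -0.1885, 0.0262]
eef_rot: [-179.9, -0.4, 144.3]
wrist_force: [-0.5, -0.5, 0.5]
finger_gap: 0.0426
```

Call:
{"name": "jog_arm", "arguments": {
  "deltas": [
    [0,0,0,0,0,0,0],
    [0,0,0,0,0,0,0],
    [0,0,0,0,0,0,0]
  ]
}}

```text
t: 59.12
tool_pos: [0.4673, -0.1912, 0.0312]
eef_rot: [-180.0, 0.3, 144.2]
wrist_force: [1.2, 0.5, 0.6]
finger_gap: 0.0429
```

Call:
{"name": "jog_arm", "arguments": {
  "deltas": [
    [1,0,0,0,0,0,0],
    [1,0,0,0,0,0,0],
    [1,0,0,0,0,0,0],
    [1,0,0,0,0,0,0],
    [1,0,0,0,0,0,0]
  ]
}}

```text
t: 59.53
tool_pos: [0.4667, -0.1911, 0.0309]
eef_rot: [-180.0, 0.2, 144.2]
wrist_force: [-0.7, 0.3, 5.7]
finger_gap: 0.0127
```

```bash
python3 - <<'E'
from h import *
plan([[(1,[.466,-.189,.21],144,5),(1,[.47,-.13,.21],126,3)],[(1,[.485,.11,.21],90,8)],[(1,[.4946,.315,.21],90,8)]])
E
```

```text
5x [1, 0.0012, 0.0012, -0.1791, 0, 0.2, 0.2] | 3x [1, 0.0324, 0.0514, -0.1792, 0, 0.2, 18.2]
8x [1, 0.1854, 0.1531, 0, 0, 0, 36]
8x [1, 0.205, 0.0096, -0.0001, 0, 0, 0]
```

Call:
{"name": "jog_arm", "arguments": {
  "deltas": [
    [1,0,0,-0.03,0,0.2,0],
    [1,0,0,-0.07,0,0.2,0],
    [1,0,0,-0.11,0,0.2,0],
    [1,0,0,-0.15,0,0.2,0],
    [1,0.002,0.005,-0.179,0,0.2,3],
    [1,0.012,0.02,-0.179,0,0.2,8],
    [1,0.022,0.036,-0.179,0,0.2,13],
    [1,0.0324,0.0514,-0.179,0,0.2,18.2]
  ]
}}

```text
t: 60.2
tool_pos: [0.4697, -0.1293, 0.2097]
eef_rot: [180.0, -0.0, 125.7]
wrist_force: [0.4, 0.8, -0.8]
finger_gap: 0.0124
```

Call:
{"name": "jog_arm", "arguments": {
  "deltas": [
    [1,0.023,0.019,0,0,0,5],
    [1,0.046,0.038,0,0,0,11],
    [1,0.07,0.057,0,0,0,17],
    [1,0.093,0.076,0,0,0,23],
    [1,0.116,0.095,0,0,0,29],
    [1,0.139,0.115,0,0,0,36],
    [1,0.163,0.134,0,0,0,36],
    [1,0.1854,0.153,0,0,0,36]
  ]
}}

```text
t: 60.87
tool_pos: [0.4838, 0.1118, 0.209]
eef_rot: [-179.9, -0.1, 90.0]
wrist_force: [0.7, -1.1, -1.3]
finger_gap: 0.0129
```

Call:
{"name": "jog_arm", "arguments": {
  "deltas": [
    [1,0.035,0.002,0,0,0,0],
    [1,0.075,0.004,0,0,0,0],
    [1,0.115,0.006,0,0,0,0],
    [1,0.15,0.008,0,0,0,0],
    [1,0.18,0.009,0,0,0,0],
    [1,0.2,0.0096,0,0,0,0],
    [1,0.205,0.0096,0,0,0,0],
    [1,0.205,0.0096,0,0,0,0]
  ]
}}

```text
t: 61.53
tool_pos: [0.4935, 0.3163, 0.2088]
eef_rot: [-179.9, -0.1, 90.1]
wrist_force: [0.4, -0.6, -0.8]
finger_gap: 0.0129
```

Call:
{"name": "jog_arm", "arguments": {
  "deltas": [
    [1,0,0,0,0,0,0],
    [1,0,0,0,0,0,0],
    [1,0,0,0,0,0,0],
    [1,0,0,0,0,0,0]
  ]
}}

```text
t: 61.87
tool_pos: [0.4941, 0.3139, 0.209]
eef_rot: [-179.9, -0.1, 89.9]
wrist_force: [-0.3, 0.2, -0.6]
finger_gap: 0.0125
```

```bash
python3 held.py .350
```

```text
61.8667 [0.4941 0.3139 0.209 ] [-1.7986e+02 -5.0000e-02  8.9920e+01] 0.012466592724661248 [ 0.14  0.26 -0.23  0.07  0.04 -0.04]
foot top 0.1828 rect [ 4.7300e-01  3.1600e-01  8.4102e+01  3.2380e+01 -4.3000e-02] plate-TCP [-0.0211  0.0021]
underside below TCP 0.0312 TCP target [0.4941 0.3479] z 0.0352
3x [1, 0.0338, -0.0001, 0.0001, -0.1, -0.1, 0.2] | 5x [1, 0.0337, 0.0003, 0.1438, -0.1, -0.1, 0.2]
```

Call:
{"name": "jog_arm", "arguments": {
  "deltas": [
    [1,0.025,0,0,-0.1,-0.1,0.2],
    [1,0.0338,0,0.01,-0.1,-0.1,0.2],
    [1,0.0338,0,0.04,-0.1,-0.1,0.2],
    [1,0.0338,0,0.075,-0.1,-0.1,0.2],
    [1,0.0338,0,0.11,-0.1,-0.1,0.2],
    [1,0.0338,0,0.135,-0.1,-0.1,0.2],
    [1,0.0338,0,0.142,-0.1,-0.1,0.2],
    [1,0.0338,0,0.142,-0.1,-0.1,0.2]
  ]
}}

```text
t: 62.58
tool_pos: [0.4919, 0.3479, 0.0642]
eef_rot: [-179.7, 0.2, 89.8]
wrist_force: [-0.7, -1.1, -1.3]
finger_gap: 0.0125
```

Call:
{"name": "jog_arm", "arguments": {
  "deltas": [
    [1,0,0,0,0,0,0],
    [1,0,0,0,0,0,0],
    [1,0,0,0,0,0,0]
  ]
}}

```text
t: 62.83
tool_pos: [0.495, 0.3498, 0.069]
eef_rot: [179.8, -0.1, 89.8]
wrist_force: [0.3, -0.2, -1.2]
finger_gap: 0.0126
```

Call:
{"name": "jog_arm", "arguments": {
  "deltas": [
    [1,-0.001,0,0.008,0,0,0],
    [1,-0.001,0,0.016,0,0,0],
    [1,-0.001,0,0.024,0,0,0],
    [1,-0.001,0,0.028,0,0,0],
    [1,-0.001,0,0.033,0,0,0],
    [1,-0.001,0,0.033,0,0,0],
    [1,-0.001,0,0.033,0,0,0],
    [1,-0.001,0,0.033,0,0,0]
  ]
}}

```text
t: 63.5
tool_pos: [0.493, 0.3479, 0.0349]
eef_rot: [-179.9, 0.1, 89.8]
wrist_force: [-2.1, -1.9, 9.6]
finger_gap: 0.0127
```

Call:
{"name": "jog_arm", "arguments": {
  "deltas": [
    [0,0,0,0,0,0,0],
    [0,0,0,0,0,0,0],
    [0,0,0,0,0,0,0],
    [0,0,0,0,0,0,0],
    [0,0,0,-0.01,0,0,0],
    [0,0,0,-0.05,0,0,0],
    [0,0,0,-0.09,0,0,0],
    [0,0,0,-0.13,0,0,0]
  ]
}}

```text
t: 64.17
tool_pos: [0.4932, 0.3479, 0.1654]
eef_rot: [-179.9, 0.1, 89.8]
wrist_force: [0.5, 0.0, 0.6]
finger_gap: 0.0423
```

Call:
{"name": "jog_arm", "arguments": {
  "deltas": [
    [0,-0.01,0,-0.04,0,0,0],
    [0,-0.05,0,-0.06,0,0,0],
    [0,-0.09,0,-0.06,0,0,0],
    [0,-0.13,0,-0.06,0,0,0],
    [0,-0.13,0,-0.06,0,0,0],
    [0,-0.13,0,-0.06,0,0,0],
    [0,-0.13,0,-0.06,0,0,0]
  ]
}}

```text
t: 64.75
tool_pos: [0.4935, 0.2185, 0.2245]
eef_rot: [-180.0, -0.0, 89.7]
wrist_force: [-0.2, 0.5, 0.8]
finger_gap: 0.0428
```

```bash
python3 traychk.py; python3 - <<'E'
from h import *
im,d=env.grab_frame('top'); c=env.get_calibration('top'); P=cloud(d,c)
cv2.imwrite('pics/top2.png',cv2.resize(im[90:310,70:440],(800,476),interpolation=cv2.INTER_CUBIC))
b=np.array([.593,-.063]); k=near(P,b,.026,.03,.08); k=k[np.hypot(*(k[:,:2]-b).T)>.02]; print('rim z',np.median(k[:,2]))
k=near(P,[.534,-.34],.03,.12,.15); print('drift top',len(k),k.mean(0) if len(k) else '')
E
```

```text
64.75 [0.4935 0.2185 0.2245] [-1.800e+02 -4.000e-02  8.975e+01] 0.042789985140326905 [ 1.48  0.91 -0.37  0.02 -0.11 -0.09]
0.212 foot 1582 [ 0.475  0.21  91.375 37.031 -0.107] plane [-0.    -0.008  0.009] lug [0.4931 0.2131 0.0372]
0.258 foot 1901 [ 0.475  0.26  91.32  36.936 -0.22 ] plane [-0.003 -0.006  0.009] lug [0.4929 0.2576 0.0372]
0.304 foot 2154 [ 0.475  0.302 90.384 35.499 -0.358] plane [-0.003  0.003  0.009] lug [0.4941 0.3034 0.0375]
0.35 foot 2158 [ 0.472  0.35  84.08  31.73  -0.307] plane [-0.     0.002  0.009] lug [0.4939 0.3491 0.0373]
rim z 0.055189358724808346
drift top 76 [ 0.53273938 -0.33830592  0.13065872]
```

View pics/top2.png

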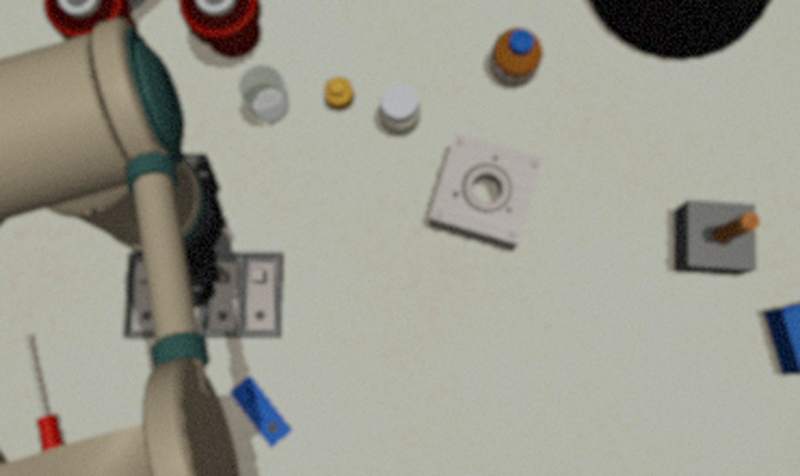

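```bash
python3 -c "
from cell import env
print(env.finish_job()); s=env.state(); print(s['t'],s['wrist_force'])"
```

```text
the job is handed in; nothing more can be done
None
the job is handed in; nothing more can be done
```

I handed the job in at about 65 s of the 208 s allowed. The hand-in reports no verdict, so what follows rests on my own last measurements.

**What I did**
- **Cup:** I set it in the bore and let it go, then tapped it home with the drift in four rounds over the three marks, 3–4 mm at a time.
- **Drift:** I put it back in its stand.
- **Plates:** I laid all four steel plates in tray compartments of their own. I left the blue and brown look-alikes alone.

**What the last checks showed**
- **Cup:** the rim was 0.2–0.3 mm below the face at all three marks, with a tilt of 0.003 rad. The most I measured between taps was 0.077 rad. I did not measure it during the strokes, nor re-check its horizontal centring after driving; before driving it was within 1 mm of the bore axis.
- **Drift:** the top was at z = 0.131 m, against 0.132 m when fully seated. Its axis was within 1–2 mm of the hole.
- **Plates:** feet were flat, with their tops at about 9 mm, as they should be on the tray floor. Lugs were on the tab side, within about 2 mm of their intended positions.
- **Bystanders:** they stood in their old places in the last top picture.

**What went wrong or disagreed**
- My first grip on the cup was about 6 mm off centre, so I opened and regripped it before lifting.
- The foot outlines in three filled compartments came out too large (about 91 × 37 mm against 84 × 32 mm). I took these to be mixed with tray floor or wall pixels and relied on the lug positions and foot heights instead.
- I saw no plate knocked aside.

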